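# Draw out the pressing board and nest the mould

## Task

The cheese press has been emptied and its screw is wound up. Press down on the bare front part of the wooden board under the press and draw it towards you until its front edge lies right against the front lip of the bed, letting the little mould ride along on it untouched. Then fetch the loose mould of the same shape from the table and lower it (do not drop it) into the one on the board, so that the two nest fully home and upright on the board; leave everything else where it stands.

Things in the scene. Friction and masses are not known exactly. Their poses are not given: they have to be found in the camera images.
- press: Fixed bench cheese press with a metal tray bed. Origin on the table under the screw axis; +x runs from the bed's front to its back, +y to the left, z up. Bed floor 40 mm above the table; lips 15 mm high all round (tops at 55 mm), inner faces at x = -380 (front lip) and +120 mm, y = -104 and +104 mm. In front a low spout and drip pan reach x = -500 mm, lower than the lip.
- front_lip (a point): Middle of the inner face of the bed's front lip, at its top edge, 55 mm above the table.
- press_foot (a point): Centre of the underside of the press's round steel foot, 80 mm across, 172 mm above the table on the screw axis, fixed. Two uprights 34 mm square stand 137 mm left and right of the axis and carry a crossbeam 50 mm deep (front to back), 300 to 345 mm above the table; the screw and its bar handle (along y) reach 466 mm.
- board: Loose wooden board, 270 mm (x) by 200 mm (y), 14 mm thick, about 0.45 kg, lying in the bed between the lips, 4 mm side play each way. Its wet underside slides easily on the bed (friction about 0.2); its rough top grips (about 0.9). Origin at the centre of its underside, axes as the press's; top 54 mm above the table. Fully forward its origin is at x = -245 mm in the press's frame; it starts 145 to 175 mm behind that.
- front_edge (a point): Middle of the board's front edge, at its top.
- mould_a: White plastic cheese mould, mouth up, on the back part of the board, about 75 mm behind its centre, at first under the press foot. A round cup with rows of holes: base 39 mm across, widening to 57 mm at 50 mm height, then a straight collar 67 mm across (69 mm bead at the very rim) up to the rim at 80 mm; wall 3 mm, mouth 61 mm inside, floor 4 mm, 60 g. Origin at the centre of its underside, z up.
- mould_b: The loose mould, standing mouth up on the table at either side of the press: same shape, size and mass as mould_a. Origin at the centre of its underside, z up. Nested in another, the underside of its collar rests on the other's rim and its origin is 30 mm above the other's, with about 2 mm of play sideways.
- follower: Bystander: white plastic disc 52 mm across with a small knob on top (30 mm high in all), lying on the board beside mould_a, on its right; it rides along. Origin under its centre.
- hoop: Bystander: plain steel ring, 80 mm across, 60 mm high, open at both ends. Origin under its centre.
- tall_mould: Bystander: larger straight-sided white mould, 82 mm across, 110 mm high. Origin under its centre.
- bottle: Bystander: brown glass bottle, 60 mm across, 150 mm high. Origin under its centre.
- bowl: Bystander: small steel bowl, 100 mm across, 45 mm high, standing far back on the left. Origin under its centre.
- jar: Bystander: glass jar with a white lid, 76 mm across, 90 mm high, standing far back on the right. Origin under its centre.
Not all that is in view belongs to the job. What is shaped like the mould_b but yellow is not meant.

How it is judged (in metres and radians):
On the way, in this order (a step that is already met when the one before it is completed fails the run):
1. the board is drawn forward by fingers pressing on it (x of board in the frame of press below -0.12 m and contact force between the fingers and board above 1 N), for 0.1 s.
2. the board lies against the front lip with mould_a still upright in its place on it (x of board in the frame of press below -0.24 m and x of mould_a in the frame of board between 0.045 and 0.105 m and angle between mould_a's own z axis and vertical below 0.1 rad), for 0.2 s.
At the end, for the whole second after the job is handed in: The board lies flat on the bed with its front edge within 5 mm of the front lip; mould_a stands upright on the back part of the board (30 to 120 mm behind its centre); mould_b is nested in it, upright within 0.08 rad, axes within 6 mm, its origin 26 to 34 mm above mould_a's; all at rest (x of board in the frame of press below -0.24 m and z of board in the frame of press below 0.045 m and z of mould_a in the frame of board between 0.01 and 0.019 m and x of mould_a in the frame of board between 0.03 and 0.12 m and angle between each of mould_a, mould_b's own z axis and vertical below 0.08 rad and horizontal distance between mould_a and mould_b below 0.006 m and z of mould_b in the frame of mould_a between 0.026 and 0.034 m and linear speed of each of mould_a, mould_b, board below 0.02 m/s); the robot touches nothing.
It fails at once if mould_a touched by the gripper before the board has come forward (to within 10 mm) (x of board in the frame of press above -0.235 m and contact force between any of the arm, the fingers and mould_a above 0.5 N).
It fails at once if mould_a tipped over (angle between mould_a's own z axis and vertical above 0.35 rad).
It fails at once if mould_b dropped (falling free faster than 0.7 m/s, about 25 mm) (linear speed of mould_b above 0.7 m/s and contact force between the fingers and mould_b below 0.05 N).
It fails at once if the follower tipped or knocked off the board (angle between follower's own z axis and vertical above 0.3 rad or height (world z) of follower below 0.045 m).
It fails at once if a bystander moved more than 30 mm (distance of any of hoop, tall_mould, bottle, bowl, jar from where it was at the start of the episode above 0.03 m).
It also fails if it takes over 59 s, if anything falls off the work surface, if the arm or the gripper's body presses on something with over 40 N, if the wrist force passes 120 N, or if a joint passes its speed limit or range.

## Robot

A 7-joint arm with a two-finger parallel gripper is mounted at the origin on the work surface. World frame = base frame: x ahead of the robot, y to its left, z up, the work surface at z = 0. Lengths are in mm, angles in rad, forces in N, time in s.
With the tool pointing down it reaches from about 425 to 875 mm from the base axis. Payload 8.4 kg.
Tool frame: the origin (TCP) lies on the centre line of the jaws, within the pads' length; the fingertips stand 22 mm ahead of it and the grasp point (between the pads) lies 3 mm ahead of it; y points along the fingers, x is the direction in which the jaws open and shut, and the axes are right-handed (so a half turn about y gives the same grasp; the last joint's range is limited). The gripper opens to 87 mm and grips with 3 to 60 N. Pads are 19 mm wide; open, the fingers measure 117 mm over their backs; the gripper's body (75 mm by 190 mm) begins 51 mm behind the grasp point.
Start: joints at [1.004, 0.333, 0.04, 1.465, -0.013, 1.343, -0.059], TCP at [293.075, -580.148, 244.546] pointing down, gripper open.
Joint ranges: [-2.58, 2.58], [-0.38, 2.09], [-1.3, 1.39], [0.25, 2.4], [-1.5, 4.64], [0.08, 2.09], [-2.65, 2.65]. Speed limits (rad/s): [2.22, 2.22, 2.79, 2.79, 3.14, 3.14, 3.14].

## Interface

Orientations are given as a unit quaternion [w, x, y, z].
In Python, from cell import readout, vision, arm gives the robot as it stands.
- The arm moves only by the tool jog_arm, never from a script. Its argument "increments" is a list of rows, each an object with "fingers": the opening in per cent of the stroke, from 0 (shut) to 100 (fully open); "translation": the shift along the tool's x, y, z in m, a list of three; "turn": the turn about the tool's y in degrees. A call has exactly 8 rows; each row is the pose to reach, as a shift and turn from the pose commanded when the call began, along the tool's axes at that moment; what a row does not reach only later rows make up. A row lasts 1/12 s, in which the tool goes at most 41.7 mm and 7.16 degrees, less where a joint would pass 70% of its speed; a pose out of reach is approached as far as the arm can. A call with a gripper value outside its range is refused whole. The fingers move at their own pace and stop on an object; "force" is the grip in N (left out, the last holds). Time passes only in rows, so rows that repeat a pose let the fingers close, or fill a call up. It gives the time, the measured TCP pose, the force and the opening at its end, in the units of the state.
- readout.get_state(): the state, without advancing time (a new reading comes with each control period).
- vision.snapshot(name): name is "scene" or "side" or "wrist"; returns the picture (420x560x3 uint8, red, green, blue); there is no depth.
- vision.camera_info(name): a dict with "intrinsics" (3x3 intrinsics, pixels), "pose" (4x4, takes a point from camera to world coordinates). Camera axes: x right, y down, z forward; pixel columns grow to the right and rows downward; lengths in mm; the calibration is good to about 2 mm. The wrist camera is an equidistant fisheye: a pixel r from the principal point sees the ray r / f radians off the axis. A picture is of the moment at which its call begins: read the wrist's pose just before it. camera_info takes no time and is no camera call; for the wrist camera it gives the pose at the moment of the call.
- arm.job_done(): hands the job in, once; it reports no verdict.
The state is a dict: "time_s": time; "joint_positions": joint angles; "joint_velocities": joint speeds; "tau": joint torques, N m; "ee_pos": TCP position; "eef_rot": TCP orientation; "wrist_force": force on the tool from outside, world axes, zero at the start; "moment": the same for the moment, N m; "gripper_width": finger opening in mm.
Only numpy, scipy, OpenCV 4.12 (cv2) and the standard library are available. Lean on these libraries where they do the work, as an engineer would, in place of code of your own. Each camera call takes 0.05 s, during which the arm holds its last target.

## Working session

There is one attempt and no reset: what is moved stays moved. The work goes in short steps, Python scripts to look and compute and a tool call to move; the robot and the scene stay as the last step left them, time stands still between calls to the robot, and variables do not carry over. Pictures are saved under pics/ and viewed, and the job is handed in when it is done.

Besides the shell and the picture viewer there is one more tool, called in YAML: its name, and indented under it one key for each argument. jog_arm: Moves the arm, as the interface text tells. Its arguments: {"type":"object","properties":{"increments":{"type":"array"},"force":{"type":"number"}},"required":["increments"]}

```bash
ls; mkdir -p pics
python3 - <<'E'
from cell import readout, vision, arm
import cv2,numpy as np
np.set_printoptions(suppress=True,precision=4)
print(readout.get_state())
for n in ["scene","side","wrist"]:
    i=vision.camera_info(n); print(n,i)
    im=vision.snapshot(n); cv2.imwrite(f"pics/{n}0.png",im[:,:,::-1])
E
```

```text
pics
{'time_s': 0.0, 'joint_positions': array([ 1.0038,  0.3339,  0.0398,  1.4663, -0.0134,  1.3433, -0.0585]), 'joint_velocities': array([-0.0007,  0.0002,  0.0001, -0.0017, -0.0014,  0.0006,  0.0017]), 'tau': array([  0.0006, -65.6363,   1.3357, -40.3803,  -0.0597,   0.045 ,
         0.0001]), 'ee_pos': array([ 292.8943, -579.7793,  243.646 ]), 'eef_rot': array([ 0.6026, -0.602 ,  0.371 , -0.37  ]), 'wrist_force': array([-0.563 ,  0.569 , -0.1104]), 'moment': array([0.0086, 0.0027, 0.0301]), 'gripper_width': 87.17799525422909}
scene {'intrinsics': array([[404.1527,   0.    , 281.0927],
       [  0.    , 404.1527, 203.8079],
       [  0.    ,   0.    ,   1.    ]]), 'pose': array([[   0.335 ,    0.681 ,   -0.6511, 1281.449 ],
       [   0.9421,   -0.2314,    0.2427, -289.9008],
       [   0.0147,   -0.6947,   -0.7191,  963.9336],
       [   0.    ,    0.    ,    0.    ,    1.    ]])}
side {'intrinsics': array([[417.6928,   0.    , 275.317 ],
       [  0.    , 417.6928, 207.1546],
       [  0.    ,   0.    ,   1.    ]]), 'pose': array([[    0.977 ,    -0.0973,     0.1897,   295.2547],
       [   -0.2129,    -0.4938,     0.8431, -1096.4661],
       [    0.0116,    -0.8641,    -0.5031,   769.4775],
       [    0.    ,     0.    ,     0.    ,     1.    ]])}
wrist {'intrinsics': array([[325.1923,   0.    , 281.5561],
       [  0.    , 325.1923, 212.0941],
       [  0.    ,   0.    ,   1.    ]]), 'pose': array([[   0.4508,   -0.8506,   -0.2707,  367.8297],
       [  -0.8926,   -0.43  ,   -0.1356, -540.6063],
       [  -0.0011,    0.3028,   -0.9531,  384.4024],
       [   0.    ,    0.    ,    0.    ,    1.    ]])}
```

View pics/scene0.png

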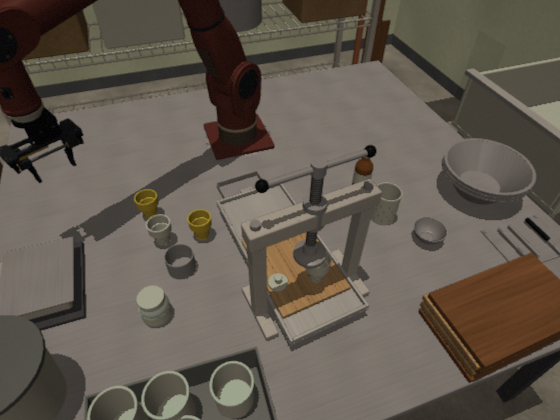

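View pics/side0.png

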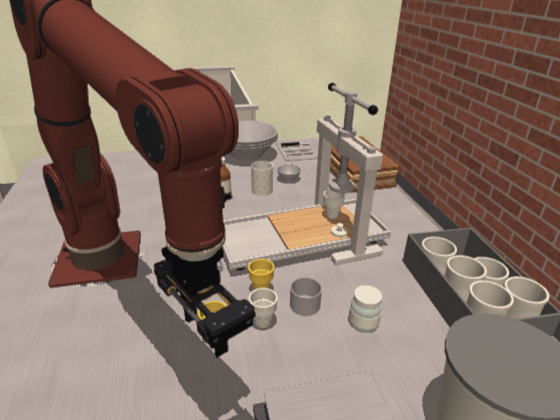

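View pics/wrist0.png

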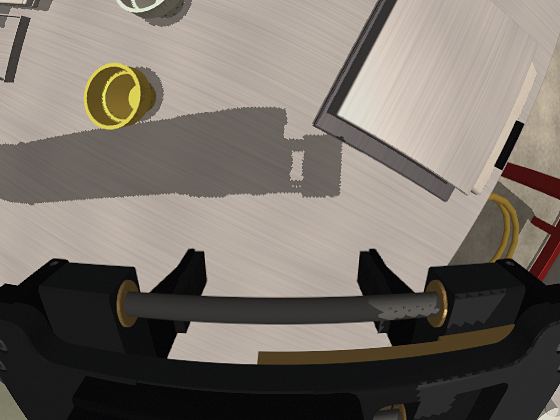

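```bash
cat > h.py <<'E'
import numpy as np,cv2
np.set_printoptions(suppress=True,precision=2)
from cell import readout, vision
from scipy.spatial.transform import Rotation as R
def ray(n,uv,info=None):
    i=info or vision.camera_info(n);K=i['intrinsics'];P=i['pose']
    a=(uv[0]-K[0,2])/K[0,0];b=(uv[1]-K[1,2])/K[1,1]
    if n=='wrist':
        r=np.hypot(a,b);s=np.sin(r)/r if r>1e-9 else 1.;d=np.array([a*s,b*s,np.cos(r)])
    else: d=np.array([a,b,1.]);d/=np.linalg.norm(d)
    return P[:3,3],P[:3,:3]@d
def plane(n,uv,z,info=None):
    o,d=ray(n,uv,info);return o+d*(z-o[2])/d[2]
def tri(rs):
    A=np.zeros((3,3));b=np.zeros(3)
    for o,d in rs:
        M=np.eye(3)-np.outer(d,d);A+=M;b+=M@o
    x=np.linalg.solve(A,b);return x,[np.linalg.norm((np.eye(3)-np.outer(d,d))@(x-o)) for o,d in rs]
def proj(n,p,info=None):
    i=info or vision.camera_info(n);K=i['intrinsics'];P=i['pose']
    c=P[:3,:3].T@(np.asarray(p,float)-P[:3,3])
    if n=='wrist':
        rr=np.hypot(c[0],c[1]);t=np.arctan2(rr,c[2]);a,b=c[0]/rr*t,c[1]/rr*t
    else:a,b=c[0]/c[2],c[1]/c[2]
    return np.array([K[0,0]*a+K[0,2],K[1,1]*b+K[1,2]])
def toolR(q=None):
    q=readout.get_state()['eef_rot'] if q is None else q
    return R.from_quat([q[1],q[2],q[3],q[0]]).as_matrix()
def crop(src,x0,y0,x1,y1,s,out):
    im=cv2.imread(src)[y0:y1,x0:x1];cv2.imwrite(out,cv2.resize(im,None,fx=s,fy=s,interpolation=cv2.INTER_CUBIC))
E
python3 - <<'E'
from h import *
crop('pics/scene0.png',200,140,380,350,2.8,'pics/s1.png')
crop('pics/side0.png',205,120,405,290,3.5,'pics/d1.png')
crop('pics/scene0.png',120,170,220,340,3.5,'pics/s2.png')
crop('pics/side0.png',230,240,400,340,4.5,'pics/d2.png')
print(toolR())
E
```

```text
[[ 0.45 -0.    0.89]
 [-0.89  0.    0.45]
 [-0.   -1.   -0.  ]]
```

View pics/s1.png

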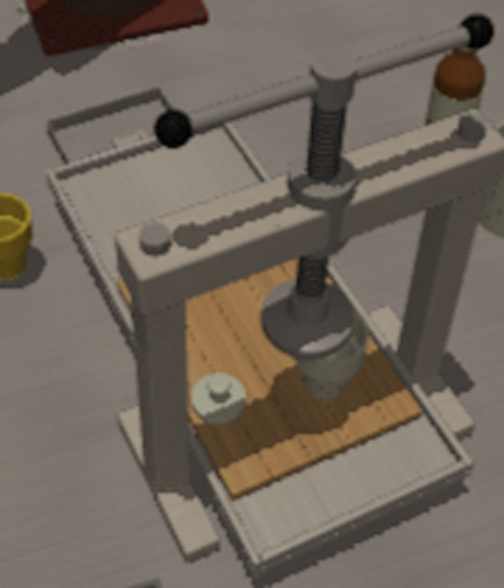

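View pics/d1.png

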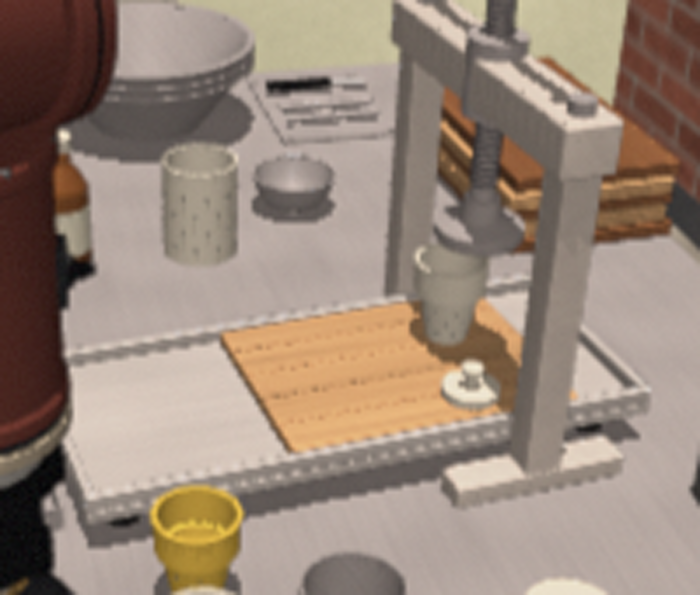

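View pics/s2.png

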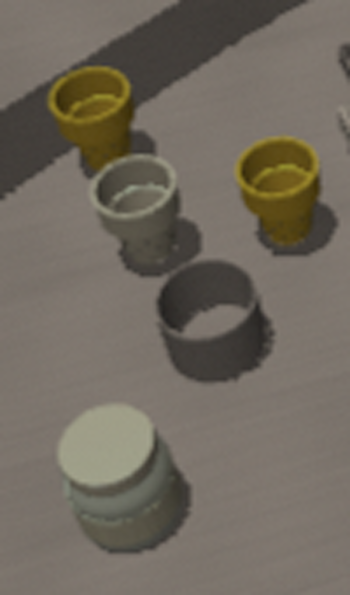

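View pics/d2.png

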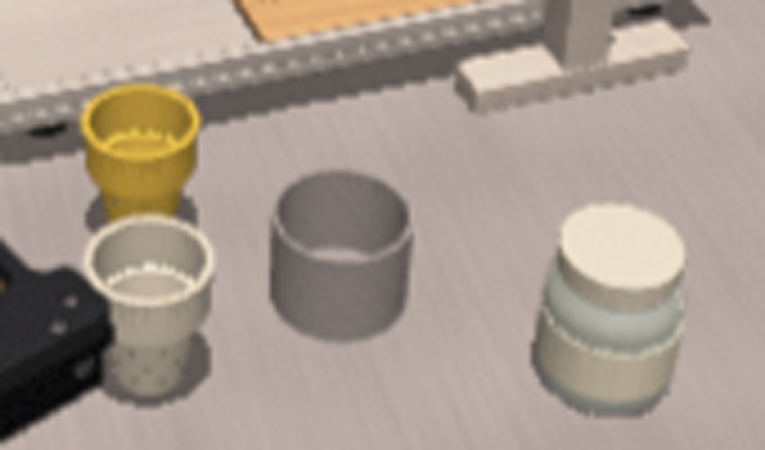

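Run:
```python
from h import *
S=lambda p:(200+p[0]/2.8-.3,140+p[1]/2.8-.3); D=lambda p:(205+p[0]/3.5-.4,120+p[1]/3.5-.4)
for nm,p in dict(FR=(52,178),FL=(228,122),BR=(258,555),BL=(468,462)).items(): print('scene lip',nm,plane('scene',S(p),55))
for nm,p in dict(FR=(85,510),BR=(648,395),FL=(65,355)).items(): print('side lip',nm,plane('side',D(p),55))
for nm,p in dict(bBL=(421,412),bBR=(236,495)).items(): print('scene board',nm,plane('scene',S(p),54))
for nm,p in dict(bFL=(222,337),bFR=(292,452)).items(): print('side board',nm,plane('side',D(p),54))
print('foll knob',tri([ray('scene',S((220,383))),ray('side',D((473,368)))]))
# mould b rim centre
S2=lambda p:(120+p[0]/3.5-.4,170+p[1]/3.5-.4); D2=lambda p:(230+p[0]/4.5-.4,240+p[1]/4.5-.4)
x,e=tri([ray('scene',S2((134,189))),ray('side',D2((149,264)))]);print('b rim',x,e)
x,e=tri([ray('scene',S2((278,170))),ray('side',D2((141,126)))]);print('yellow rim',x,e)
x,e=tri([ray('scene',S2((90,97)))  ,ray('scene',S2((90,97)))]) if 0 else (plane('scene',S2((90,99)),80),0);print('yellow2 rim',x)
x,e=tri([ray('scene',S2((209,300))),ray('side',D2((342,217)))]);print('hoop rim',x,e)
print('a base side', plane('side',D((445,335)),54), 'a rim',plane('side',D((450,262)),134))
# foot
print('screw top etc')
```

```text
scene lip FR [ 393.15 -168.05   55.  ]
scene lip FL [369.98  48.47  55.  ]
scene lip BR [ 882.89 -107.     55.  ]
scene lip BL [862.42 103.39  55.  ]
side lip FR [ 372.52 -183.8    55.  ]
side lip BR [ 879.31 -119.87   55.  ]
side lip FL [381.69  46.77  55.  ]
scene board bBL [800.67  87.    54.  ]
scene board bBR [ 823.98 -105.5    54.  ]
side board bFL [529.41  51.44  54.  ]
side board bFR [ 550.14 -139.57   54.  ]
foll knob (array([725.86, -86.23,  81.14]), [np.float64(0.3006549654689), np.float64(0.30065496546896336)])
b rim [ 435.46 -354.43   75.54] [np.float64(1.6350874861127274), np.float64(1.6350874861125726)]
yellow rim [ 452.74 -237.65   75.07] [np.float64(1.3719567443675267), np.float64(1.3719567443675955)]
yellow2 rim [ 323.46 -377.07   80.  ]
hoop rim [ 553.79 -316.1    55.24] [np.float64(1.1237809998633816), np.float64(1.1237809998634873)]
a base side [736.6   14.11  54.  ] a rim [733.84  11.57 134.  ]
screw top etc
```

jog_arm:
  increments:
    - {"fingers": 100, "translation": [-0.012, 0, 0.018], "turn": 0}
    - {"fingers": 60, "translation": [-0.032, 0, 0.049], "turn": 0}
    - {"fingers": 0, "translation": [-0.053, 0, 0.08], "turn": 0}
    - {"fingers": 0, "translation": [-0.074, 0, 0.112], "turn": 0}
    - {"fingers": 0, "translation": [-0.095, 0, 0.144], "turn": 0}
    - {"fingers": 0, "translation": [-0.116, 0, 0.176], "turn": 0}
    - {"fingers": 0, "translation": [-0.137, 0, 0.208], "turn": 0}
    - {"fingers": 0, "translation": [-0.158, 0, 0.24], "turn": 0}

```text
time_s: 0.82
ee_pos: [436.5, -329.1, 244.5]
eef_rot: [-0.602, 0.602, -0.371, 0.371]
wrist_force: [1.1, 0.8, 0.2]
gripper_width: 48.8
```

jog_arm:
  increments:
    - {"fingers": 0, "translation": [-0.021, 0, 0.032], "turn": 2}
    - {"fingers": 0, "translation": [-0.042, 0, 0.064], "turn": 5}
    - {"fingers": 0, "translation": [-0.063, 0, 0.096], "turn": 8}
    - {"fingers": 0, "translation": [-0.084, 0, 0.128], "turn": 12}
    - {"fingers": 0, "translation": [-0.105, 0, 0.16], "turn": 15}
    - {"fingers": 0, "translation": [-0.126, 0, 0.192], "turn": 17}
    - {"fingers": 0, "translation": [-0.147, 0, 0.224], "turn": 19}
    - {"fingers": 0, "translation": [-0.168, 0, 0.256], "turn": 19.7}

```text
time_s: 1.48
ee_pos: [589.3, -63.8, 244.5]
eef_rot: [-0.529, 0.53, -0.469, 0.469]
wrist_force: [-0.0, -0.6, 0.3]
gripper_width: 1.1
```

Run:
```python
from h import *
s=readout.get_state();print(s['time_s'],s['ee_pos'],s['wrist_force'],s['gripper_width'],s['joint_positions']);print(toolR(s['eef_rot']))
i=vision.camera_info('wrist');np.save('w1.npy',i['pose'])
for n in ["scene","side","wrist"]:
    im=vision.snapshot(n); cv2.imwrite(f"pics/{n}1.png",im[:,:,::-1])
```

```text
1.4833 [589.31 -63.84 244.48] [-0.04 -0.59  0.29] 1.1030566539534075 [ 0.31  0.24 -0.33  1.6   0.08  1.32 -1.48]
[[ 0.12 -0.    0.99]
 [-0.99 -0.    0.12]
 [ 0.   -1.   -0.  ]]
```

View pics/wrist1.png

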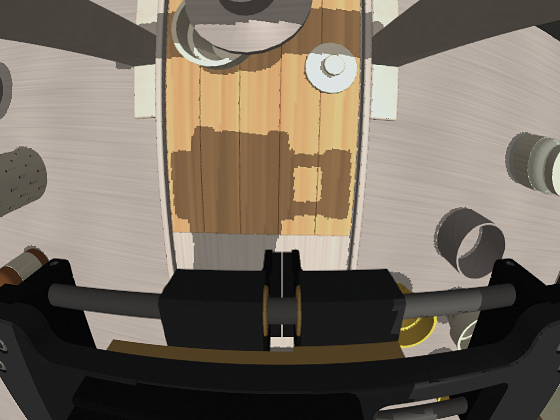

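View pics/side1.png

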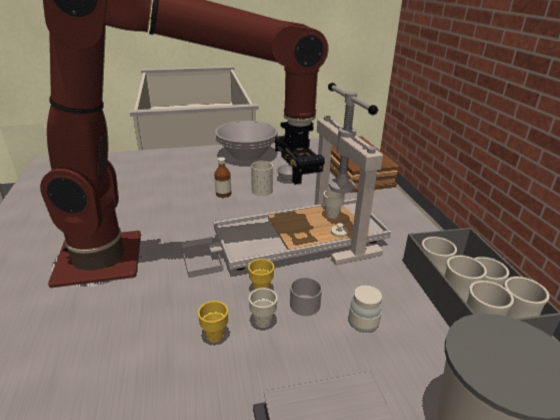

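Run:
```python
from h import *
i=vision.camera_info('wrist')
for nm,p in dict(bFL=(173,235),bFR=(354,235),eL=(167,60),eR=(366,100)).items(): print(nm,plane('wrist',p,54,i))
crop('pics/side1.png',190,150,410,350,3.6,'pics/d3.png')
crop('pics/wrist1.png',130,0,410,280,2.1,'pics/w3.png')
```

```text
bFL [525.26  56.49  54.  ]
bFR [ 552.45 -145.72   54.  ]
eL [716.77  76.54  54.  ]
eR [ 698.49 -132.17   54.  ]
```

View pics/d3.png

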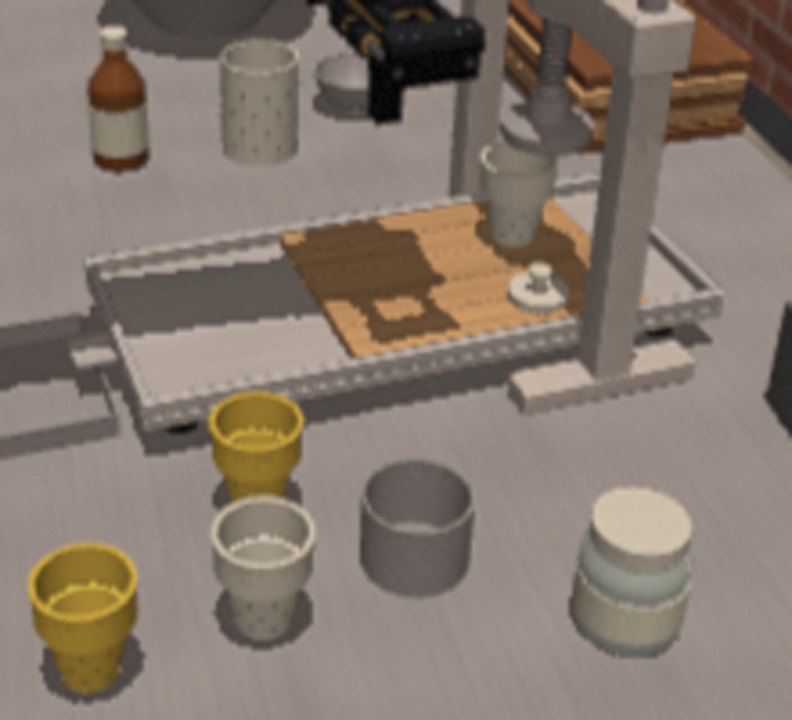

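View pics/w3.png

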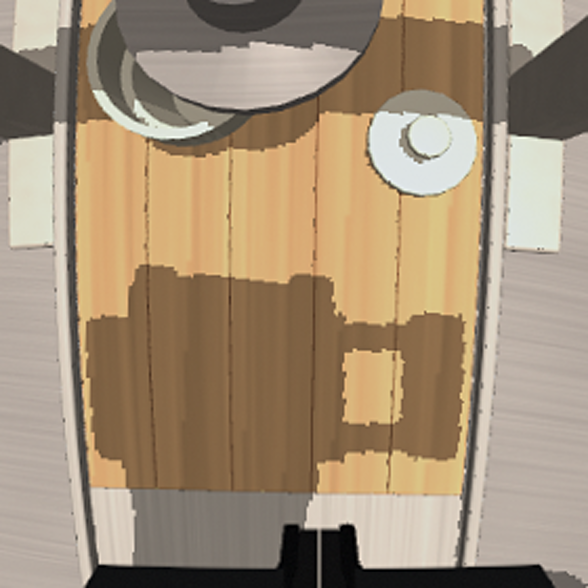

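jog_arm:
  increments:
    - {"fingers": 0, "translation": [-0.01, 0.01, 0.007], "turn": 0}
    - {"fingers": 0, "translation": [-0.02, 0.03, 0.013], "turn": 0}
    - {"fingers": 0, "translation": [-0.026, 0.055, 0.017], "turn": 0}
    - {"fingers": 0, "translation": [-0.026, 0.085, 0.017], "turn": 0}
    - {"fingers": 0, "translation": [-0.026, 0.115, 0.017], "turn": 0}
    - {"fingers": 0, "translation": [-0.026, 0.14, 0.017], "turn": 0}
    - {"fingers": 0, "translation": [-0.026, 0.155, 0.017], "turn": 0}
    - {"fingers": 0, "translation": [-0.026, 0.16, 0.017], "turn": 0}

```text
time_s: 2.3
ee_pos: [600.0, -38.8, 80.7]
eef_rot: [-0.528, 0.531, -0.47, 0.467]
wrist_force: [0.0, 0.0, 0.2]
gripper_width: 0.6
```

jog_arm:
  increments:
    - {"fingers": 0, "translation": [0, 0.001, 0], "turn": 0}
    - {"fingers": 0, "translation": [0, 0.003, 0], "turn": 0}
    - {"fingers": 0, "translation": [0, 0.005, 0], "turn": 0}
    - {"fingers": 0, "translation": [0, 0.006, 0], "turn": 0}
    - {"fingers": 0, "translation": [0, 0.007, 0], "turn": 0}
    - {"fingers": 0, "translation": [0, 0.008, 0], "turn": 0}
    - {"fingers": 0, "translation": [0, 0.008, 0], "turn": 0}
    - {"fingers": 0, "translation": [0, 0.008, 0], "turn": 0}

```text
time_s: 2.97
ee_pos: [602.5, -37.6, 76.7]
eef_rot: [0.53, -0.53, 0.468, -0.468]
wrist_force: [0.1, -0.4, 0.1]
gripper_width: 0.8
```

jog_arm:
  increments:
    - {"fingers": 0, "translation": [0, 0.0005, 0], "turn": 0}
    - {"fingers": 0, "translation": [0, 0.001, 0], "turn": 0}
    - {"fingers": 0, "translation": [0, 0.0015, 0], "turn": 0}
    - {"fingers": 0, "translation": [0, 0.002, 0], "turn": 0}
    - {"fingers": 0, "translation": [0, 0.0025, 0], "turn": 0}
    - {"fingers": 0, "translation": [0, 0.003, 0], "turn": 0}
    - {"fingers": 0, "translation": [0, 0.003, 0], "turn": 0}
    - {"fingers": 0, "translation": [0, 0.003, 0], "turn": 0}

```text
time_s: 3.63
ee_pos: [604.1, -37.6, 76.5]
eef_rot: [0.531, -0.529, 0.467, -0.469]
wrist_force: [-4.9, 0.4, 19.3]
gripper_width: 0.5
```

jog_arm:
  increments:
    - {"fingers": 0, "translation": [0, 0, -0.002], "turn": 0}
    - {"fingers": 0, "translation": [0, 0, -0.007], "turn": 0}
    - {"fingers": 0, "translation": [0, 0, -0.014], "turn": 0}
    - {"fingers": 0, "translation": [0, 0, -0.022], "turn": 0}
    - {"fingers": 0, "translation": [0, 0, -0.03], "turn": 0}
    - {"fingers": 0, "translation": [0, 0, -0.037], "turn": 0}
    - {"fingers": 0, "translation": [0, 0, -0.042], "turn": 0}
    - {"fingers": 0, "translation": [0, 0, -0.044], "turn": 0}

```text
time_s: 4.3
ee_pos: [561.5, -43.0, 76.5]
eef_rot: [0.532, -0.528, 0.466, -0.47]
wrist_force: [3.8, 0.8, 11.7]
gripper_width: 0.3
```

Run:
```python
from h import *
im=vision.snapshot('side'); cv2.imwrite('pics/side2.png',im[:,:,::-1]);crop('pics/side2.png',190,150,410,350,3.6,'pics/d4.png')
print(toolR())
```

```text
[[ 0.12  0.01  0.99]
 [-0.99 -0.    0.12]
 [ 0.   -1.    0.01]]
```

View pics/d4.png

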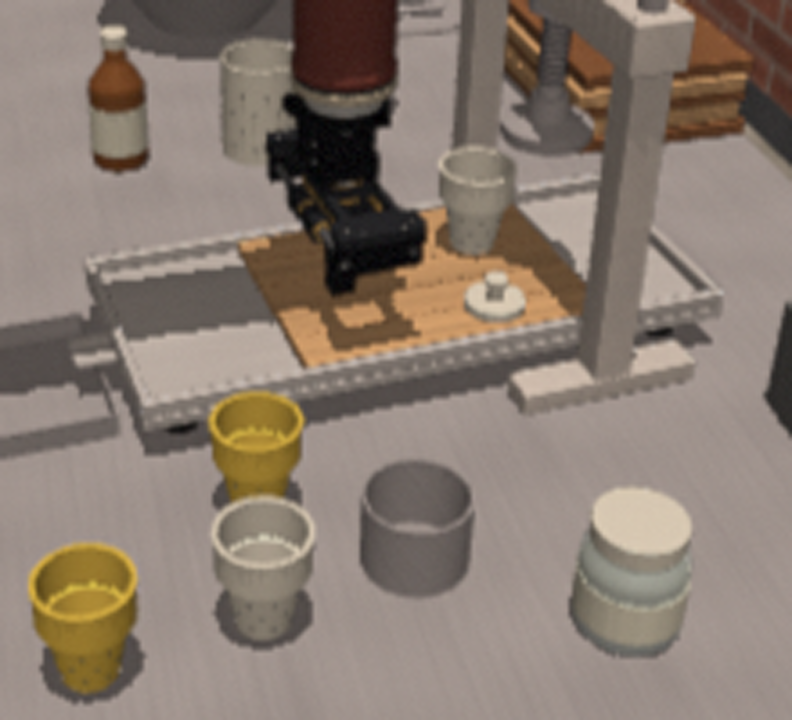

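jog_arm:
  increments:
    - {"fingers": 0, "translation": [0, 0, -0.003], "turn": 0}
    - {"fingers": 0, "translation": [0, 0.0005, -0.01], "turn": 0}
    - {"fingers": 0, "translation": [0, 0.0005, -0.02], "turn": 0}
    - {"fingers": 0, "translation": [0, 0.0005, -0.032], "turn": 0}
    - {"fingers": 0, "translation": [0, 0.0005, -0.044], "turn": 0}
    - {"fingers": 0, "translation": [0, 0.0005, -0.054], "turn": 0}
    - {"fingers": 0, "translation": [0, 0.0005, -0.061], "turn": 0}
    - {"fingers": 0, "translation": [0, 0.0005, -0.064], "turn": 0}

```text
time_s: 5.02
ee_pos: [498.7, -51.0, 76.4]
eef_rot: [0.532, -0.528, 0.466, -0.471]
wrist_force: [3.8, 0.1, 15.9]
gripper_width: 0.3
```

jog_arm:
  increments:
    - {"fingers": 0, "translation": [0, 0, -0.003], "turn": 0}
    - {"fingers": 0, "translation": [0, 0, -0.008], "turn": 0}
    - {"fingers": 0, "translation": [0, 0, -0.015], "turn": 0}
    - {"fingers": 0, "translation": [0, 0, -0.023], "turn": 0}
    - {"fingers": 0, "translation": [0, 0, -0.03], "turn": 0}
    - {"fingers": 0, "translation": [0, 0, -0.036], "turn": 0}
    - {"fingers": 0, "translation": [0, 0, -0.039], "turn": 0}
    - {"fingers": 0, "translation": [0, 0, -0.04], "turn": 0}

```text
time_s: 5.68
ee_pos: [459.6, -56.0, 76.4]
eef_rot: [0.532, -0.528, 0.465, -0.471]
wrist_force: [3.8, 0.9, 16.2]
gripper_width: 0.2
```

Run:
```python
from h import *
im=vision.snapshot('side'); cv2.imwrite('pics/side3.png',im[:,:,::-1]);crop('pics/side3.png',190,150,410,350,3.6,'pics/d5.png')
i=vision.camera_info('wrist');im=vision.snapshot('wrist'); cv2.imwrite('pics/wrist3.png',im[:,:,::-1])
print(readout.get_state()['joint_positions'])
```

```text
[ 0.36  0.14 -0.35  2.09  0.06  0.92 -1.47]
```

View pics/d5.png

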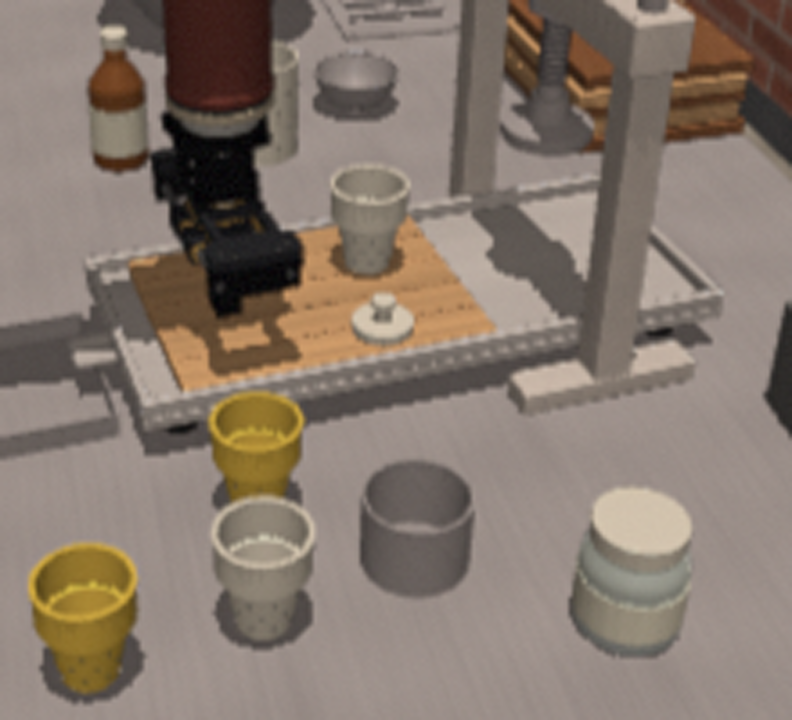

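jog_arm:
  increments:
    - {"fingers": 0, "translation": [0, 0, -0.002], "turn": 0}
    - {"fingers": 0, "translation": [0, 0, -0.005], "turn": 0}
    - {"fingers": 0, "translation": [0, 0, -0.008], "turn": 0}
    - {"fingers": 0, "translation": [0, 0, -0.011], "turn": 0}
    - {"fingers": 0, "translation": [0, 0, -0.013], "turn": 0}
    - {"fingers": 0, "translation": [0, 0, -0.015], "turn": 0}
    - {"fingers": 0, "translation": [0, 0, -0.016], "turn": 0}
    - {"fingers": 0, "translation": [0, 0, -0.016], "turn": 0}

```text
time_s: 6.45
ee_pos: [444.0, -58.0, 76.3]
eef_rot: [0.532, -0.528, 0.465, -0.471]
wrist_force: [3.2, 0.7, 19.7]
gripper_width: 0.5
```

jog_arm:
  increments:
    - {"fingers": 0, "translation": [0, 0, -0.001], "turn": 0}
    - {"fingers": 0, "translation": [0, 0, -0.002], "turn": 0}
    - {"fingers": 0, "translation": [0, 0, -0.003], "turn": 0}
    - {"fingers": 0, "translation": [0, 0, -0.004], "turn": 0}
    - {"fingers": 0, "translation": [0, 0, -0.005], "turn": 0}
    - {"fingers": 0, "translation": [0, 0, -0.006], "turn": 0}
    - {"fingers": 0, "translation": [0, 0, -0.006], "turn": 0}
    - {"fingers": 0, "translation": [0, 0, -0.006], "turn": 0}

```text
time_s: 7.12
ee_pos: [438.2, -58.7, 76.4]
eef_rot: [0.532, -0.528, 0.465, -0.471]
wrist_force: [4.2, 1.0, 19.5]
gripper_width: 0.5
```

Run:
```python
from h import *
im=vision.snapshot('side'); cv2.imwrite('pics/side4.png',im[:,:,::-1]);crop('pics/side4.png',205,200,305,275,7,'pics/d6.png')
print(readout.get_state()['joint_positions'])
```

```text
[ 0.37  0.1  -0.35  2.13  0.04  0.91 -1.45]
```

View pics/d6.png

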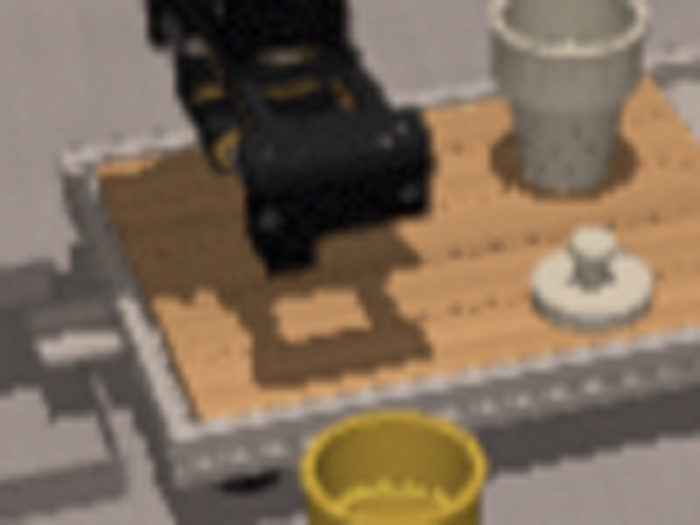

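jog_arm:
  increments:
    - {"fingers": 0, "translation": [0, 0, -0.001], "turn": 0}
    - {"fingers": 0, "translation": [0, 0, -0.002], "turn": 0}
    - {"fingers": 0, "translation": [0, 0, -0.003], "turn": 0}
    - {"fingers": 0, "translation": [0, 0, -0.004], "turn": 0}
    - {"fingers": 0, "translation": [0, 0, -0.005], "turn": 0}
    - {"fingers": 0, "translation": [0, 0, -0.006], "turn": 0}
    - {"fingers": 0, "translation": [0, 0, -0.006], "turn": 0}
    - {"fingers": 0, "translation": [0, 0, -0.006], "turn": 0}

```text
time_s: 7.83
ee_pos: [432.3, -59.4, 76.4]
eef_rot: [0.532, -0.528, 0.465, -0.471]
wrist_force: [4.1, -0.2, 19.3]
gripper_width: 0.3
```

jog_arm:
  increments:
    - {"fingers": 0, "translation": [0, 0, -0.001], "turn": 0}
    - {"fingers": 0, "translation": [0, 0, -0.002], "turn": 0}
    - {"fingers": 0, "translation": [0, 0, -0.003], "turn": 0}
    - {"fingers": 0, "translation": [0, 0, -0.004], "turn": 0}
    - {"fingers": 0, "translation": [0, 0, -0.004], "turn": 0}
    - {"fingers": 0, "translation": [0, 0, -0.004], "turn": 0}
    - {"fingers": 0, "translation": [0, 0, -0.004], "turn": 0}
    - {"fingers": 0, "translation": [0, 0, -0.004], "turn": 0}

```text
time_s: 8.5
ee_pos: [429.5, -59.6, 76.4]
eef_rot: [0.533, -0.528, 0.465, -0.471]
wrist_force: [9.6, 1.3, 12.7]
gripper_width: 0.7
```

Run:
```python
from h import *
im=vision.snapshot('side'); cv2.imwrite('pics/side5.png',im[:,:,::-1]);crop('pics/side5.png',205,200,305,275,7,'pics/d7.png')
s=readout.get_state();print(s['joint_positions'],s['wrist_force'])
```

```text
[ 0.38  0.08 -0.35  2.15  0.03  0.91 -1.44] [ 9.52  0.45 13.85]
```

View pics/d7.png

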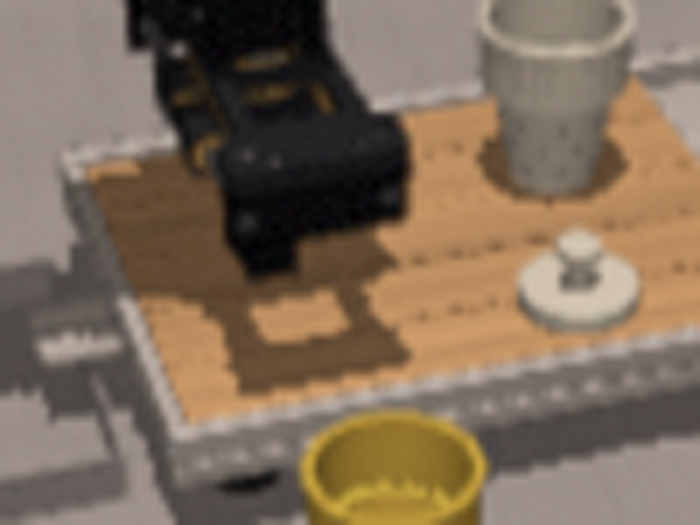

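jog_arm:
  increments:
    - {"fingers": 0, "translation": [0, 0, -0.001], "turn": 0}
    - {"fingers": 0, "translation": [0, 0, -0.002], "turn": 0}
    - {"fingers": 0, "translation": [0, 0, -0.002], "turn": 0}
    - {"fingers": 0, "translation": [0, 0, -0.001], "turn": 0}
    - {"fingers": 0, "translation": [0, 0, 0], "turn": 0}
    - {"fingers": 0, "translation": [0, -0.004, 0], "turn": 0}
    - {"fingers": 0, "translation": [0, -0.015, 0], "turn": 0}
    - {"fingers": 0, "translation": [0, -0.03, 0], "turn": 0}

```text
time_s: 9.22
ee_pos: [423.1, -59.7, 102.8]
eef_rot: [-0.53, 0.53, -0.469, 0.468]
wrist_force: [-0.5, 0.0, 0.1]
gripper_width: 0.7
```

jog_arm:
  increments:
    - {"fingers": 0, "translation": [0, -0.025, 0], "turn": 0}
    - {"fingers": 30, "translation": [0, -0.055, 0.01], "turn": 0}
    - {"fingers": 60, "translation": [0, -0.09, 0.03], "turn": 0}
    - {"fingers": 100, "translation": [0, -0.12, 0.055], "turn": 0}
    - {"fingers": 100, "translation": [0, -0.145, 0.075], "turn": 0}
    - {"fingers": 100, "translation": [0, -0.16, 0.09], "turn": 0}
    - {"fingers": 100, "translation": [0, -0.165, 0.098], "turn": 0}
    - {"fingers": 100, "translation": [0, -0.165, 0.1], "turn": 0}

```text
time_s: 9.88
ee_pos: [524.3, -47.2, 268.7]
eef_rot: [0.531, -0.53, 0.468, -0.468]
wrist_force: [-1.5, -0.5, -1.9]
gripper_width: 39.2
```

Run:
```python
from h import *
s=readout.get_state();print(s['time_s'],s['ee_pos'],s['gripper_width'],s['joint_positions']);print(toolR(s['eef_rot']))
i=vision.camera_info('wrist');np.save('w4.npy',i['pose'])
for n in ["scene","side","wrist"]:
    im=vision.snapshot(n); cv2.imwrite(f"pics/{n}6.png",im[:,:,::-1])
crop('pics/side6.png',190,150,410,350,3.6,'pics/d8.png')
crop('pics/scene6.png',130,140,330,310,4,'pics/s8.png')
```

```text
9.8833 [524.35 -47.19 268.74] 39.223483091742494 [ 0.35  0.09 -0.36  1.71  0.03  1.34 -1.47]
[[ 0.12  0.    0.99]
 [-0.99  0.    0.12]
 [-0.   -1.    0.  ]]
```

View pics/wrist6.png

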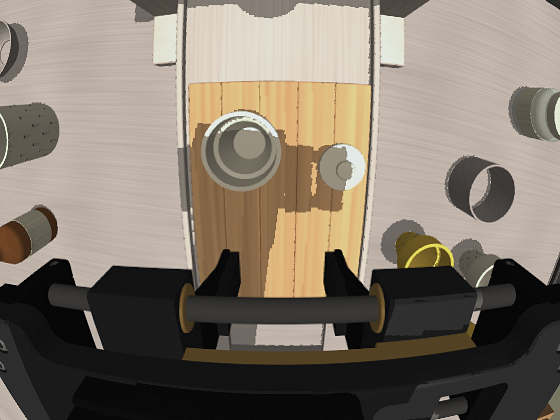

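View pics/d8.png

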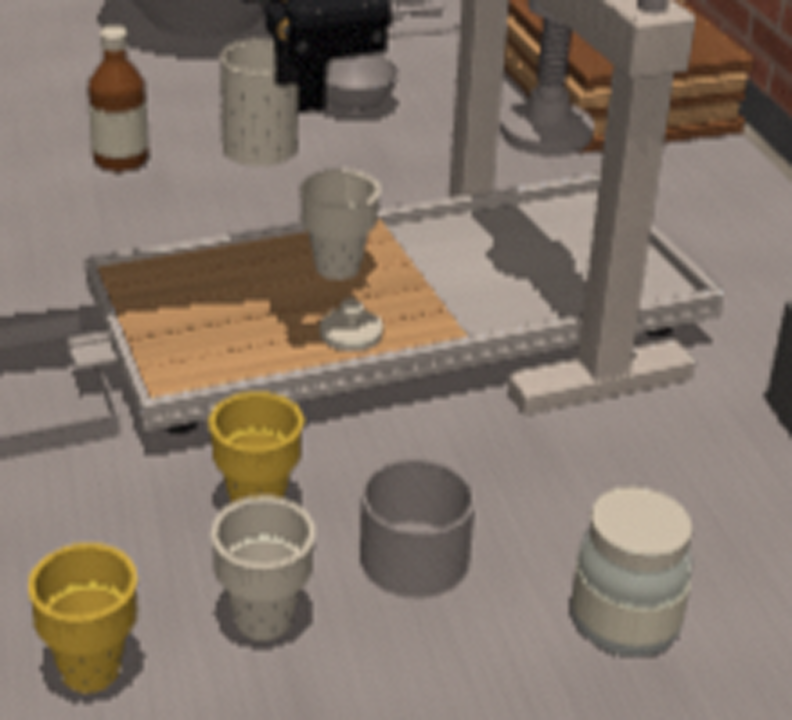

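View pics/s8.png

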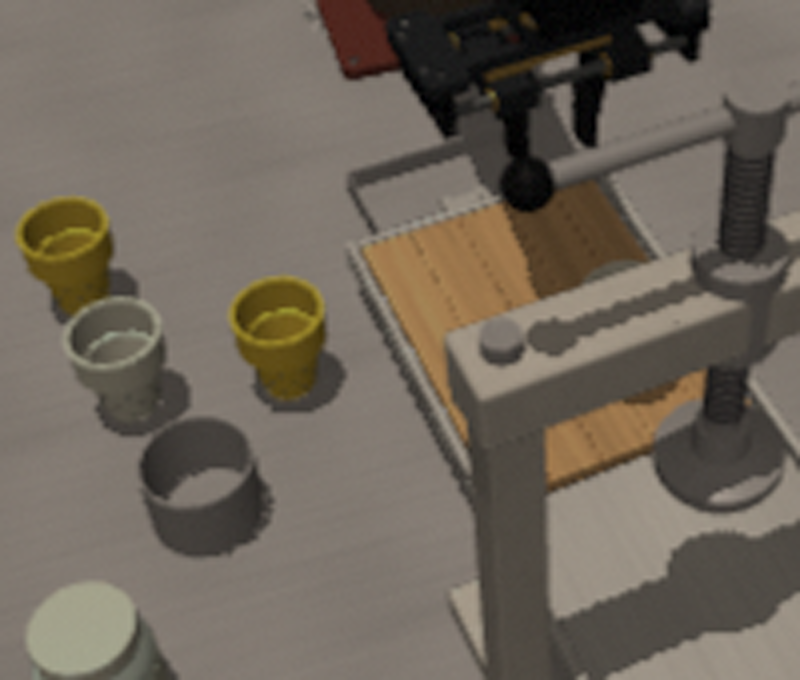

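Run:
```python
from h import *
i=vision.camera_info('wrist');j=vision.camera_info('wrist')
W=ray('wrist',(241,151),i);sd=ray('side',(190+340/3.6-.4,150+189/3.6-.4))
print('a rim tri',tri([W,sd]),'plane134 w',plane('wrist',(241,151),134,i),'side',plane('side',(190+340/3.6-.4,150+189/3.6-.4),134))
# rim edge pts on plane 134
for p in [(201,151),(281,151),(241,110),(241,192)]: print(plane('wrist',p,134,i))
# base floor inner disc
print('board back L/R',plane('wrist',(189,83),54,i),plane('wrist',(369,84),54,i))
sb=ray('side',(190+263/3.6-.4,150+540/3.6-.4));cb=ray('scene',(130+115/4-.4,140+337/4-.4))
print('b rim',tri([sb,cb]),plane('side',(190+263/3.6-.4,150+540/3.6-.4),80),plane('scene',(130+115/4-.4,140+337/4-.4),80))
crop('pics/wrist6.png',180,70,400,230,3.6,'pics/w8.png')
```

```text
a rim tri (array([568.11,  -5.66, 133.56]), [np.float64(0.034453730644342616), np.float64(0.034453730644346016)]) plane134 w [568.13  -5.7  134.  ] side [567.95  -6.44 134.  ]
[564.64  28.95 134.  ]
[572.04 -39.26 134.  ]
[602.68  -2.02 134.  ]
[532.44  -9.13 134.  ]
board back L/R [627.18  68.75  54.  ] [ 649.83 -125.69   54.  ]
b rim (array([ 434.67, -354.09,   72.09]), [np.float64(0.6507707865336186), np.float64(0.6507707865335086)]) [ 432.77 -361.77   80.  ] [ 442.89 -353.89   80.  ]
```

View pics/w8.png

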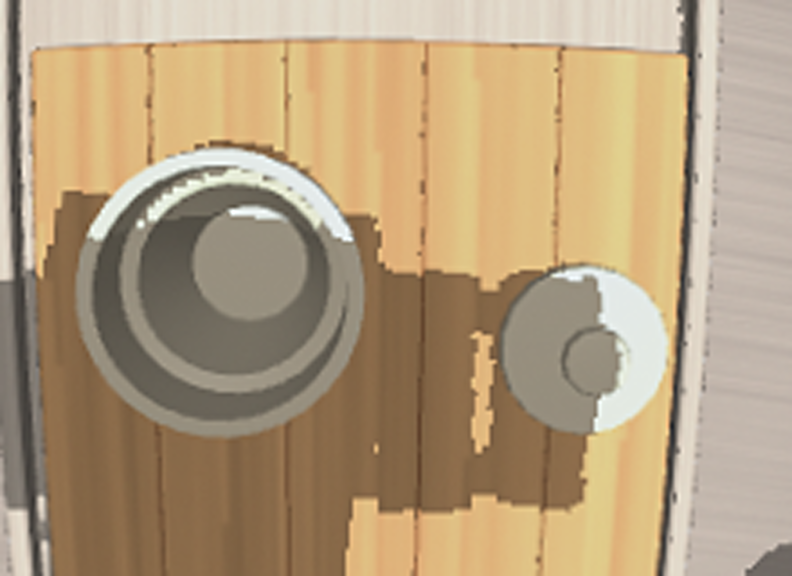

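jog_arm:
  increments:
    - {"fingers": 100, "translation": [0.01, 0.001, -0.007], "turn": 0}
    - {"fingers": 100, "translation": [0.034, 0.002, -0.023], "turn": 0}
    - {"fingers": 100, "translation": [0.066, 0.004, -0.044], "turn": 0}
    - {"fingers": 100, "translation": [0.099, 0.006, -0.066], "turn": 0}
    - {"fingers": 100, "translation": [0.132, 0.008, -0.088], "turn": 0}
    - {"fingers": 100, "translation": [0.165, 0.01, -0.11], "turn": 0}
    - {"fingers": 100, "translation": [0.198, 0.013, -0.132], "turn": 0}
    - {"fingers": 100, "translation": [0.23, 0.015, -0.154], "turn": 0}

```text
time_s: 10.7
ee_pos: [395.5, -296.7, 252.2]
eef_rot: [-0.53, 0.53, -0.469, 0.468]
wrist_force: [0.9, -0.0, -0.4]
gripper_width: 86.4
```

jog_arm:
  increments:
    - {"fingers": 100, "translation": [0.025, 0.001, -0.016], "turn": 0}
    - {"fingers": 100, "translation": [0.045, 0.002, -0.03], "turn": 0}
    - {"fingers": 100, "translation": [0.058, 0.003, -0.039], "turn": 0}
    - {"fingers": 100, "translation": [0.064, 0.004, -0.042], "turn": 0}
    - {"fingers": 100, "translation": [0.066, 0.004, -0.043], "turn": 0}
    - {"fingers": 100, "translation": [0.066, 0.004, -0.043], "turn": 0}
    - {"fingers": 100, "translation": [0.066, 0.004, -0.043], "turn": 0}
    - {"fingers": 100, "translation": [0.066, 0.004, -0.043], "turn": 0}

```text
time_s: 11.37
ee_pos: [364.9, -364.4, 249.1]
eef_rot: [0.531, -0.53, 0.468, -0.468]
wrist_force: [-0.5, -0.2, 0.2]
gripper_width: 87.2
```

Run:
```python
from h import *
s=readout.get_state();print(s['time_s'],s['ee_pos'],s['gripper_width'],s['joint_positions']);print(toolR(s['eef_rot']))
i=vision.camera_info('wrist');np.save('w7.npy',i['pose'])
im=vision.snapshot('wrist'); cv2.imwrite("pics/wrist7.png",im[:,:,::-1])
im=vision.snapshot('scene'); cv2.imwrite("pics/scene7.png",im[:,:,::-1])
crop('pics/scene7.png',200,140,380,350,2.8,'pics/s9.png')
```

```text
11.3667 [ 364.85 -364.43  249.06] 87.17515408171279 [ 0.73  0.06 -0.03  1.78  0.    1.3  -0.75]
[[ 0.13  0.    0.99]
 [-0.99  0.    0.13]
 [-0.   -1.    0.  ]]
```

View pics/wrist7.png

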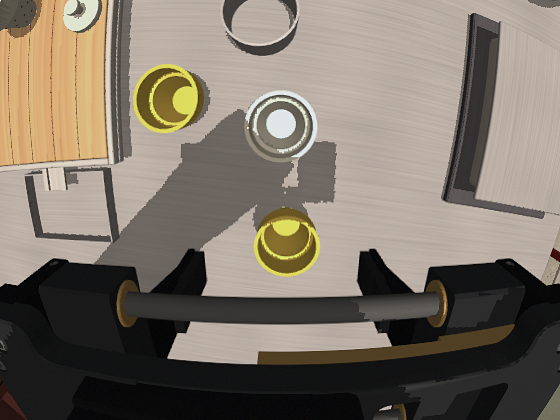

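View pics/s9.png

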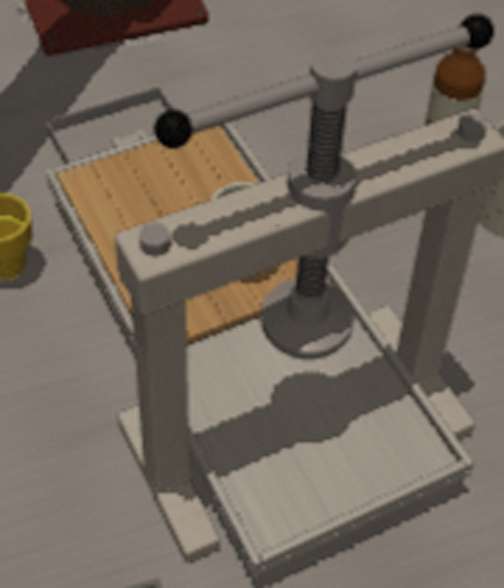

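Run:
```python
from h import *
i=vision.camera_info('wrist')
im=cv2.imread('pics/wrist7.png')
crop('pics/wrist7.png',230,80,330,170,7,'pics/w9.png')
sd=ray('side',(190+263/3.6-.4,150+540/3.6-.4));c=(281,126.5)
print(plane('wrist',c,80,i),tri([ray('wrist',c,i),sd]),'floor',plane('wrist',(281.3,124),4,i))
for p in [(245,126.5),(317,126.5),(281,91),(281,162)]: print(plane('wrist',p,80,i))
j=dict(i);j['pose']=np.load('w4.npy');print('a floor',plane('wrist',(180+251/3.6-.4,70+263/3.6-.4),58,j),'a rim',plane('wrist',(180+221/3.6-.4,70+292/3.6-.4),134,j))
```

```text
[ 434.33 -353.85   80.  ] (array([ 434.12, -353.9 ,   72.65]), [np.float64(0.11901622391385652), np.float64(0.11901622391376589)]) floor [ 433.98 -354.11    4.  ]
[ 430.4 -320.    80. ]
[ 438.92 -387.6    80.  ]
[ 467.92 -349.61   80.  ]
[ 400.41 -358.12   80.  ]
a floor [570.96  -4.66  58.  ] a rim [571.14  -4.9  134.  ]
```

View pics/w9.png

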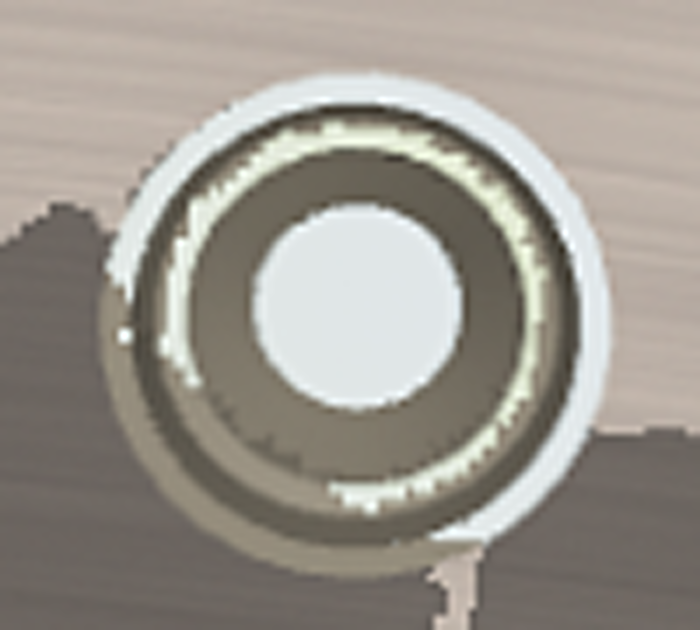

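jog_arm:
  increments:
    - {"fingers": 100, "translation": [0, 0.005, 0.015], "turn": 0}
    - {"fingers": 100, "translation": [-0.001, 0.015, 0.04], "turn": 0}
    - {"fingers": 100, "translation": [-0.002, 0.03, 0.06], "turn": 0}
    - {"fingers": 100, "translation": [-0.002, 0.055, 0.07], "turn": 0}
    - {"fingers": 100, "translation": [-0.002, 0.08, 0.0705], "turn": 0}
    - {"fingers": 100, "translation": [-0.002, 0.098, 0.0705], "turn": 0}
    - {"fingers": 100, "translation": [-0.002, 0.108, 0.0705], "turn": 0}
    - {"fingers": 100, "translation": [-0.002, 0.11, 0.0705], "turn": 0}

```text
time_s: 12.13
ee_pos: [433.6, -353.6, 136.8]
eef_rot: [-0.53, 0.53, -0.469, 0.467]
wrist_force: [-0.5, -0.4, 0.1]
gripper_width: 87.4
```

Run:
```python
from h import *
for n in ["wrist","side"]:
    im=vision.snapshot(n); cv2.imwrite(f"pics/{n}8.png",im[:,:,::-1])
crop('pics/side8.png',200,230,340,350,5,'pics/d10.png')
s=readout.get_state();print(s['time_s'],s['ee_pos'])
```

```text
12.2333 [ 434.3  -354.73  139.27]
```

View pics/wrist8.png

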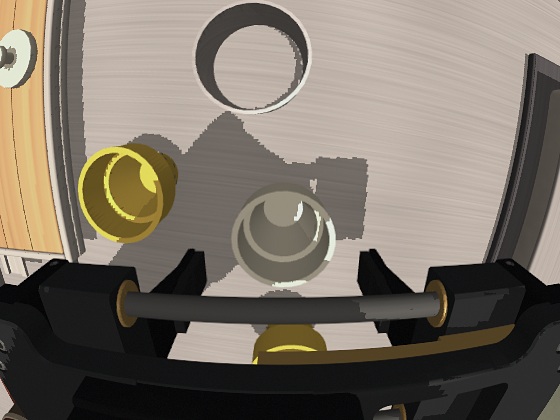

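View pics/d10.png

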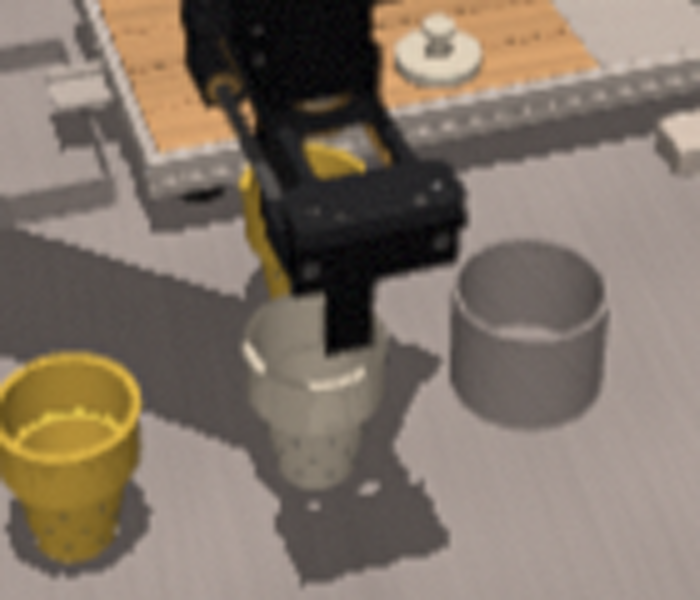

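jog_arm:
  increments:
    - {"fingers": 100, "translation": [0, 0.008, 0], "turn": 0}
    - {"fingers": 100, "translation": [0, 0.02, 0], "turn": 0}
    - {"fingers": 100, "translation": [0, 0.033, 0], "turn": 0}
    - {"fingers": 100, "translation": [0, 0.045, 0], "turn": 0}
    - {"fingers": 100, "translation": [0, 0.054, 0], "turn": 0}
    - {"fingers": 100, "translation": [0, 0.06, 0], "turn": 0}
    - {"fingers": 100, "translation": [0, 0.063, 0], "turn": 0}
    - {"fingers": 100, "translation": [0, 0.063, 0], "turn": 0}

```text
time_s: 12.9
ee_pos: [433.6, -354.7, 75.4]
eef_rot: [-0.53, 0.53, -0.468, 0.468]
wrist_force: [-0.9, 0.3, 0.1]
gripper_width: 87.2
```

jog_arm:
  increments:
    - {"fingers": 90, "translation": [0, 0, 0], "turn": 0}
    - {"fingers": 85, "translation": [0, 0, 0], "turn": 0}
    - {"fingers": 80, "translation": [0, 0, 0], "turn": 0}
    - {"fingers": 75, "translation": [0, 0, 0], "turn": 0}
    - {"fingers": 70, "translation": [0, 0, 0], "turn": 0}
    - {"fingers": 65, "translation": [0, 0, 0], "turn": 0}
    - {"fingers": 60, "translation": [0, 0, 0], "turn": 0}
    - {"fingers": 50, "translation": [0, 0, 0], "turn": 0}
  force: 15

```text
time_s: 13.57
ee_pos: [434.1, -355.0, 76.4]
eef_rot: [0.53, -0.53, 0.468, -0.468]
wrist_force: [-1.1, 1.2, 4.5]
gripper_width: 66.7
```

Run:
```python
from h import *
for n in ["wrist","side"]:
    im=vision.snapshot(n); cv2.imwrite(f"pics/{n}9.png",im[:,:,::-1])
crop('pics/side9.png',200,230,340,350,5,'pics/d11.png')
s=readout.get_state();print(s['time_s'],s['ee_pos'],s['gripper_width'],s['wrist_force'])
```

```text
13.6667 [ 434.12 -355.     76.39] 66.94142083756336 [-0.46  0.29  4.14]
```

View pics/d11.png

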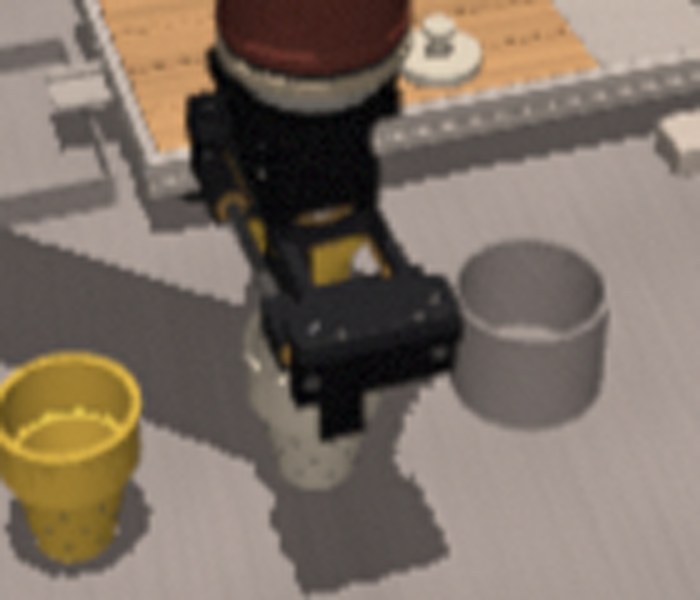

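View pics/wrist9.png

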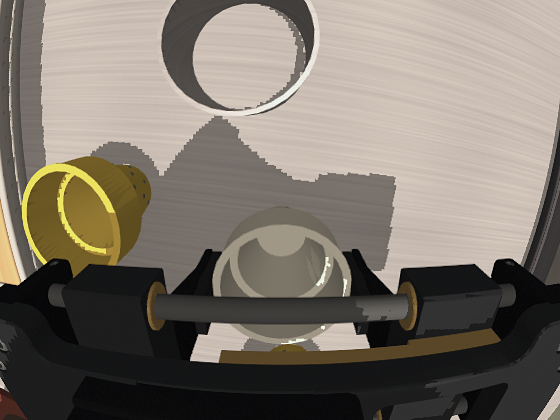

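jog_arm:
  increments:
    - {"fingers": 50, "translation": [0, -0.003, 0], "turn": 0}
    - {"fingers": 50, "translation": [0, -0.01, 0], "turn": 0}
    - {"fingers": 50, "translation": [0, -0.025, 0], "turn": 0}
    - {"fingers": 50, "translation": [0, -0.045, 0], "turn": 0}
    - {"fingers": 50, "translation": [0, -0.07, 0], "turn": 0}
    - {"fingers": 50, "translation": [0, -0.095, 0], "turn": 0}
    - {"fingers": 50, "translation": [0, -0.115, 0], "turn": 0}
    - {"fingers": 50, "translation": [0, -0.125, 0], "turn": 0}
  force: 20

```text
time_s: 14.33
ee_pos: [434.6, -355.5, 204.3]
eef_rot: [0.53, -0.53, 0.467, -0.469]
wrist_force: [0.5, -0.1, -0.7]
gripper_width: 66.9
```

Run:
```python
from h import *
for n in ["wrist","side"]:
    im=vision.snapshot(n); cv2.imwrite(f"pics/{n}10.png",im[:,:,::-1])
crop('pics/side10.png',200,150,340,350,3,'pics/d12.png')
s=readout.get_state();print(s['time_s'],s['ee_pos'],s['gripper_width'],s['wrist_force'],s['moment'])
```

```text
14.4333 [ 434.61 -355.4   202.9 ] 66.95825674917373 [ 0.5 -0.4 -0. ] [ 0.03  0.07 -0.02]
```

View pics/d12.png

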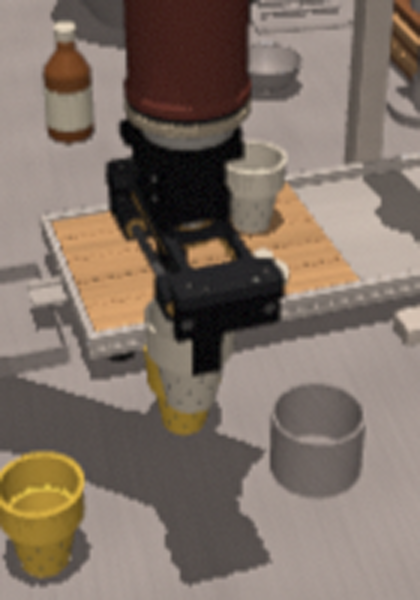

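View pics/wrist10.png

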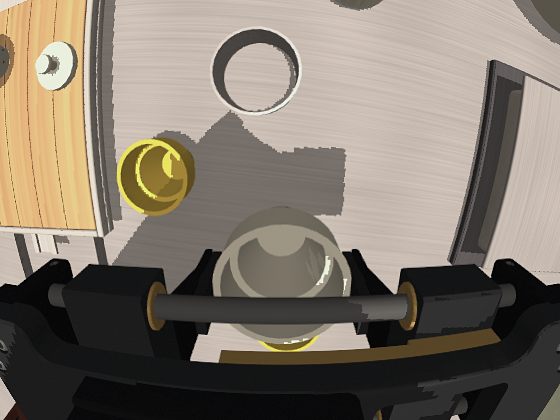

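jog_arm:
  increments:
    - {"fingers": 50, "translation": [-0.01, -0.005, 0.003], "turn": 0}
    - {"fingers": 50, "translation": [-0.03, -0.015, 0.009], "turn": 0}
    - {"fingers": 50, "translation": [-0.06, -0.03, 0.018], "turn": 0}
    - {"fingers": 50, "translation": [-0.095, -0.045, 0.028], "turn": 0}
    - {"fingers": 50, "translation": [-0.13, -0.052, 0.038], "turn": 0}
    - {"fingers": 50, "translation": [-0.165, -0.052, 0.049], "turn": 0}
    - {"fingers": 50, "translation": [-0.2, -0.052, 0.059], "turn": 0}
    - {"fingers": 50, "translation": [-0.235, -0.052, 0.069], "turn": 0}

```text
time_s: 15.1
ee_pos: [472.4, -110.5, 251.8]
eef_rot: [-0.53, 0.531, -0.469, 0.467]
wrist_force: [1.4, -0.3, -0.7]
gripper_width: 66.8
```

jog_arm:
  increments:
    - {"fingers": 50, "translation": [-0.03, 0, 0.009], "turn": 0}
    - {"fingers": 50, "translation": [-0.055, 0, 0.016], "turn": 0}
    - {"fingers": 50, "translation": [-0.075, 0, 0.022], "turn": 0}
    - {"fingers": 50, "translation": [-0.087, 0, 0.026], "turn": 0}
    - {"fingers": 50, "translation": [-0.093, 0, 0.028], "turn": 0}
    - {"fingers": 50, "translation": [-0.095, 0, 0.028], "turn": 0}
    - {"fingers": 50, "translation": [-0.095, 0, 0.028], "turn": 0}
    - {"fingers": 50, "translation": [-0.095, 0, 0.028], "turn": 0}

```text
time_s: 15.77
ee_pos: [488.9, -16.4, 252.6]
eef_rot: [-0.529, 0.53, -0.469, 0.468]
wrist_force: [0.4, -0.6, -0.6]
gripper_width: 67.0
```

Run:
```python
from h import *
i=vision.camera_info('wrist');np.save('w11.npy',i['pose'])
for n in ["wrist","side"]:
    im=vision.snapshot(n); cv2.imwrite(f"pics/{n}11.png",im[:,:,::-1])
crop('pics/side11.png',190,150,410,350,3.6,'pics/d13.png')
s=readout.get_state();print(s['time_s'],s['ee_pos'],s['gripper_width'],s['wrist_force'],s['joint_positions']);print(toolR())
print(np.abs(i['pose']-vision.camera_info('wrist')['pose']).max())
crop('pics/wrist11.png',190,70,420,240,3.4,'pics/w13.png')
```

```text
15.8667 [489.13 -16.54 252.84] 66.76447624960032 [ 0.68 -0.27 -0.51] [ 0.32  0.02 -0.38  1.81  0.01  1.31 -1.51]
[[ 0.12 -0.    0.99]
 [-0.99 -0.    0.12]
 [ 0.   -1.   -0.  ]]
0.32018691463423465
```

View pics/wrist11.png

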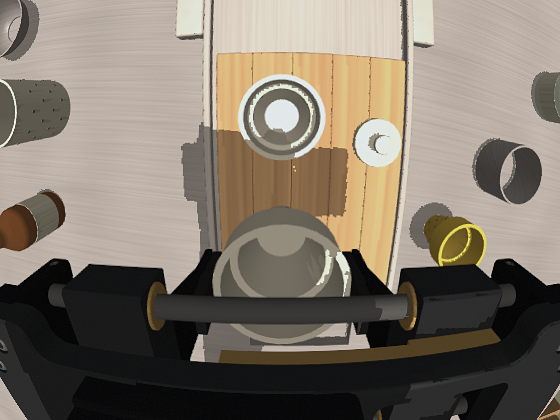

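View pics/d13.png

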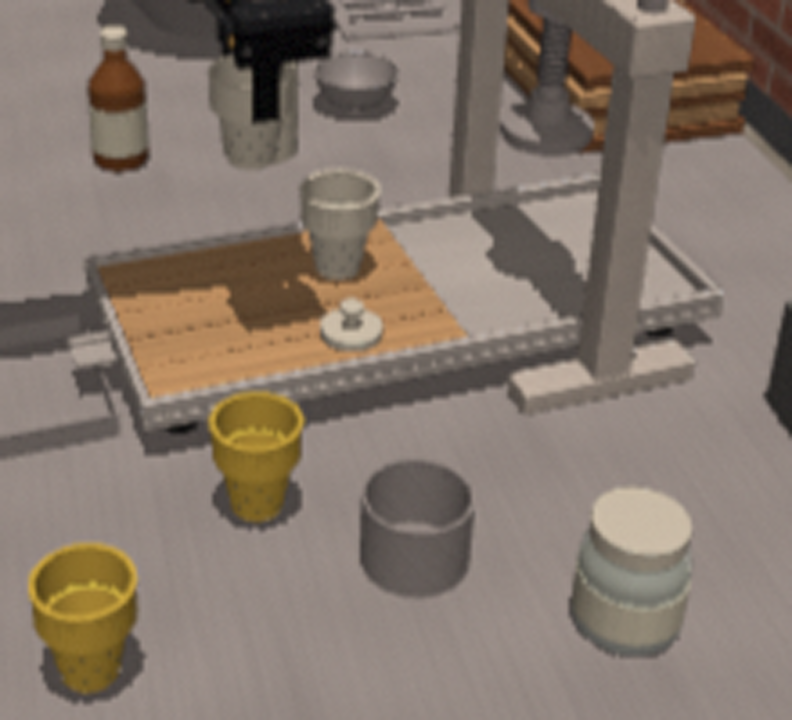

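View pics/w13.png

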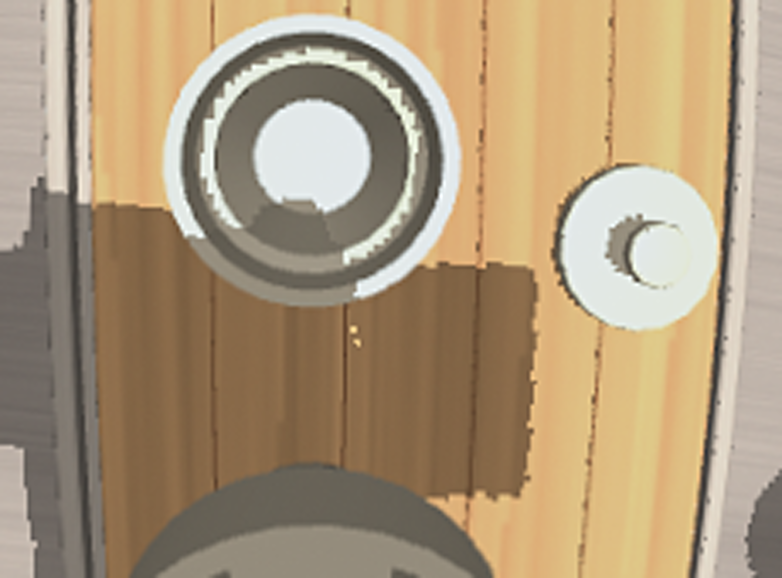

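Run:
```python
from h import *
i=vision.camera_info('wrist')
f=lambda p:(190+p[0]/3.4-.35,70+p[1]/3.4-.35)
j=dict(i);j['pose']=np.load('w11.npy')
for q in (i,j): print('rim',plane('wrist',f((312.5,160)),134,q),'floor',plane('wrist',f((312.5,156)),58,q))
sd=ray('side',(190+340/3.6-.4,150+189/3.6-.4));print(tri([ray('wrist',f((312.5,160)),i),sd]))
print(readout.get_state()['ee_pos'])
```

```text
rim [568.67  -5.24 134.  ] floor [568.77  -5.24  58.  ]
rim [568.42  -5.05 134.  ] floor [568.48  -5.05  58.  ]
(array([568.46,  -5.19, 133.24]), [np.float64(0.1977991069343798), np.float64(0.19779910693458894)])
[489.13 -16.54 252.84]
```

Run:
```python
from h import *
p=readout.get_state()['ee_pos'];T=toolR()
print(proj('wrist',p+[0,0,3.6]), proj('wrist',p+[0,0,3.6]+T[:,0]*5), proj('wrist',p+[0,0,-72.4]))
crop('pics/wrist11.png',200,195,370,350,4.5,'pics/w14.png')
```

```text
[284.71 290.99] [294.92 290.95] [283.74 234.25]
```

View pics/w14.png

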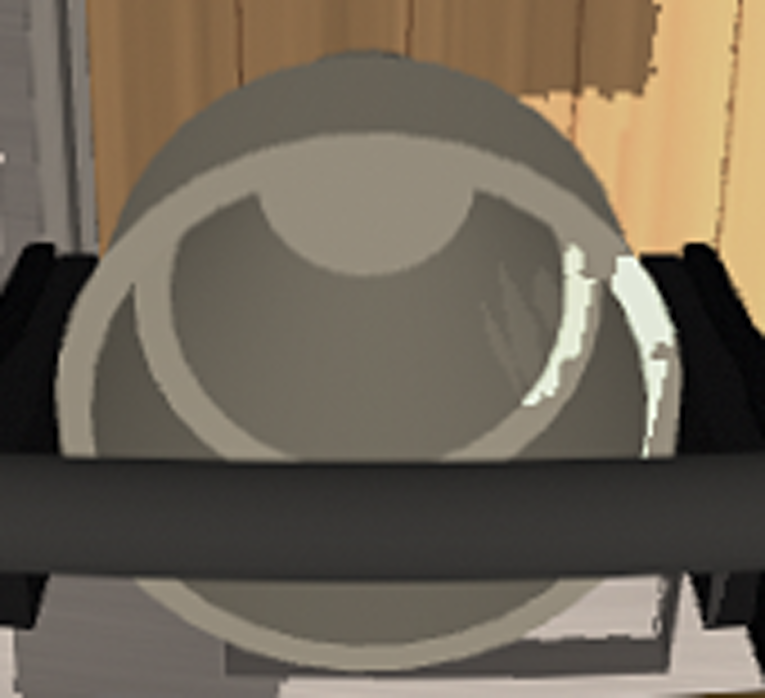

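Run:
```python
from h import *
p=readout.get_state()['ee_pos'];T=toolR()
for s in (-34.5,34.5):
  for h in (3.,4.):
    print(s,h,proj('wrist',p+[0,0,h]+T[:,2]*s))
print('seen far',195+133/4.5-.4,'near',195+670/4.5-.4)
for s in (-2,0,2): print('floor near edge',proj('wrist',p+[0,0,3.6-76]+T[:,2]*(s-16.5)),'seen',195+275/4.5)
```

```text
-34.5 3.0 [284.41 343.3 ]
-34.5 4.0 [284.42 344.47]
34.5 3.0 [284.98 224.46]
34.5 4.0 [285.01 225.21]
seen far 224.15555555555554 near 343.48888888888894
floor near edge [283.68 257.94] seen 256.1111111111111
floor near edge [283.69 255.46] seen 256.1111111111111
floor near edge [283.69 252.95] seen 256.1111111111111
```

jog_arm:
  increments:
    - {"fingers": 50, "translation": [0, 0, 0.015], "turn": 0}
    - {"fingers": 50, "translation": [0, 0, 0.038], "turn": 0}
    - {"fingers": 50, "translation": [0, 0, 0.06], "turn": 0}
    - {"fingers": 50, "translation": [0, 0.005, 0.074], "turn": 0}
    - {"fingers": 50, "translation": [0, 0.015, 0.079], "turn": 0}
    - {"fingers": 50, "translation": [0, 0.025, 0.08], "turn": 0}
    - {"fingers": 50, "translation": [0, 0.032, 0.08], "turn": 0}
    - {"fingers": 50, "translation": [0, 0.035, 0.08], "turn": 0}

```text
time_s: 16.53
ee_pos: [567.2, -6.1, 216.2]
eef_rot: [-0.529, 0.531, -0.469, 0.468]
wrist_force: [-0.1, -0.4, -0.6]
gripper_width: 66.7
```

Run:
```python
from h import *
for n in ["wrist","side"]:
    im=vision.snapshot(n); cv2.imwrite(f"pics/{n}12.png",im[:,:,::-1])
crop('pics/side12.png',230,130,350,260,4.5,'pics/d15.png')
s=readout.get_state();print(s['time_s'],s['ee_pos'],s['gripper_width'],s['wrist_force'])
```

```text
16.6333 [567.67  -5.93 217.36] 67.02794026736116 [ 0.19  0.48 -0.2 ]
```

View pics/d15.png

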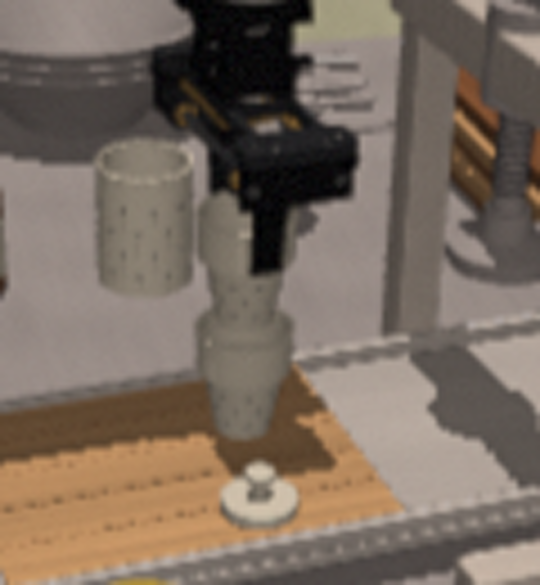

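View pics/wrist12.png

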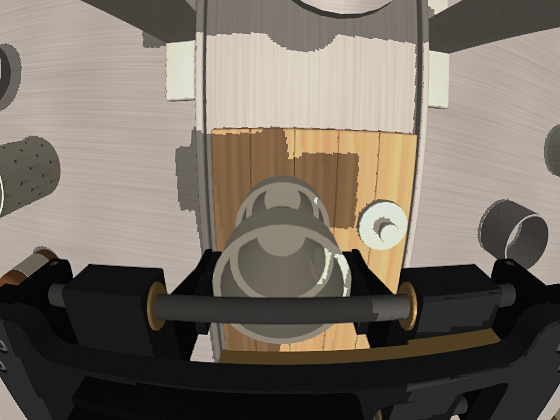

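jog_arm:
  increments:
    - {"fingers": 50, "translation": [0, 0.004, 0.0005], "turn": 0}
    - {"fingers": 50, "translation": [0, 0.01, 0.0005], "turn": 0}
    - {"fingers": 50, "translation": [0, 0.017, 0.0005], "turn": 0}
    - {"fingers": 50, "translation": [0, 0.024, 0.0005], "turn": 0}
    - {"fingers": 50, "translation": [0, 0.031, 0.0005], "turn": 0}
    - {"fingers": 50, "translation": [0, 0.036, 0.0005], "turn": 0}
    - {"fingers": 50, "translation": [0, 0.039, 0.0005], "turn": 0}
    - {"fingers": 50, "translation": [0, 0.04, 0.0005], "turn": 0}

```text
time_s: 17.3
ee_pos: [568.9, -5.5, 177.3]
eef_rot: [-0.53, 0.53, -0.468, 0.468]
wrist_force: [-0.2, 0.3, -0.3]
gripper_width: 67.1
```

jog_arm:
  increments:
    - {"fingers": 50, "translation": [0, 0.001, 0], "turn": 0}
    - {"fingers": 50, "translation": [0, 0.003, 0], "turn": 0}
    - {"fingers": 50, "translation": [0, 0.005, 0], "turn": 0}
    - {"fingers": 50, "translation": [0, 0.007, 0], "turn": 0}
    - {"fingers": 50, "translation": [0, 0.009, 0], "turn": 0}
    - {"fingers": 50, "translation": [0, 0.011, 0], "turn": 0}
    - {"fingers": 50, "translation": [0, 0.012, 0], "turn": 0}
    - {"fingers": 50, "translation": [0, 0.012, 0], "turn": 0}

```text
time_s: 17.97
ee_pos: [569.1, -5.5, 165.7]
eef_rot: [-0.53, 0.53, -0.468, 0.468]
wrist_force: [0.5, -0.9, -1.1]
gripper_width: 66.8
```

jog_arm:
  increments:
    - {"fingers": 50, "translation": [0, 0.0005, 0], "turn": 0}
    - {"fingers": 50, "translation": [0, 0.001, 0], "turn": 0}
    - {"fingers": 50, "translation": [0, 0.002, 0], "turn": 0}
    - {"fingers": 50, "translation": [0, 0.003, 0], "turn": 0}
    - {"fingers": 50, "translation": [0, 0.004, 0], "turn": 0}
    - {"fingers": 50, "translation": [0, 0.005, 0], "turn": 0}
    - {"fingers": 50, "translation": [0, 0.005, 0], "turn": 0}
    - {"fingers": 50, "translation": [0, 0.005, 0], "turn": 0}

```text
time_s: 18.63
ee_pos: [569.2, -5.5, 161.0]
eef_rot: [-0.53, 0.53, -0.468, 0.468]
wrist_force: [-0.3, 0.2, -0.6]
gripper_width: 66.5
```

Run:
```python
from h import *
for n in ["side"]:
    im=vision.snapshot(n); cv2.imwrite(f"pics/{n}13.png",im[:,:,::-1])
crop('pics/side13.png',230,130,350,260,4.5,'pics/d16.png')
s=readout.get_state();print(s['time_s'],s['ee_pos'],s['gripper_width'],s['wrist_force'])
```

```text
18.6833 [569.16  -5.51 160.99] 66.74229446845025 [-0.28 -0.09 -0.7 ]
```

View pics/d16.png

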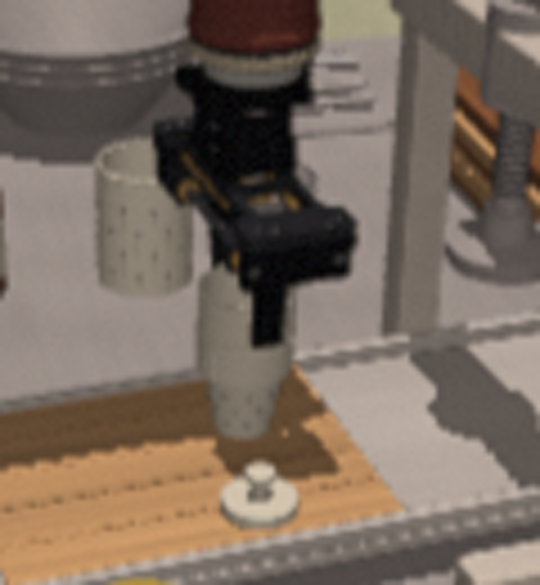

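Nearly home, no contact force yet; lower until it bears.

jog_arm:
  increments:
    - {"fingers": 50, "translation": [0, 0.0003, 0], "turn": 0}
    - {"fingers": 50, "translation": [0, 0.0006, 0], "turn": 0}
    - {"fingers": 50, "translation": [0, 0.001, 0], "turn": 0}
    - {"fingers": 50, "translation": [0, 0.0013, 0], "turn": 0}
    - {"fingers": 50, "translation": [0, 0.0016, 0], "turn": 0}
    - {"fingers": 50, "translation": [0, 0.002, 0], "turn": 0}
    - {"fingers": 50, "translation": [0, 0.002, 0], "turn": 0}
    - {"fingers": 50, "translation": [0, 0.002, 0], "turn": 0}

```text
time_s: 19.35
ee_pos: [569.8, -5.6, 160.3]
eef_rot: [0.53, -0.53, 0.468, -0.469]
wrist_force: [-3.2, -1.3, 9.3]
gripper_width: 67.1
```

jog_arm:
  increments:
    - {"fingers": 50, "translation": [0, -0.001, 0], "turn": 0}
    - {"fingers": 50, "translation": [0, -0.001, 0], "turn": 0}
    - {"fingers": 80, "translation": [0, -0.001, 0], "turn": 0}
    - {"fingers": 85, "translation": [0, -0.001, 0], "turn": 0}
    - {"fingers": 90, "translation": [0, -0.001, 0], "turn": 0}
    - {"fingers": 95, "translation": [0, -0.001, 0], "turn": 0}
    - {"fingers": 100, "translation": [0, -0.001, 0], "turn": 0}
    - {"fingers": 100, "translation": [0, -0.001, 0], "turn": 0}

```text
time_s: 20.02
ee_pos: [569.1, -5.4, 159.9]
eef_rot: [-0.53, 0.53, -0.468, 0.468]
wrist_force: [0.1, 0.3, -0.4]
gripper_width: 85.2
```

Run:
```python
from h import *
for n in ["wrist","side"]:
    im=vision.snapshot(n); cv2.imwrite(f"pics/{n}14.png",im[:,:,::-1])
crop('pics/side14.png',230,130,350,260,4.5,'pics/d17.png')
s=readout.get_state();print(s['time_s'],s['ee_pos'],s['gripper_width'],s['wrist_force'])
```

```text
20.1167 [569.2   -5.46 160.01] 86.35723557327708 [-0.3  -0.04 -0.17]
```

View pics/wrist14.png

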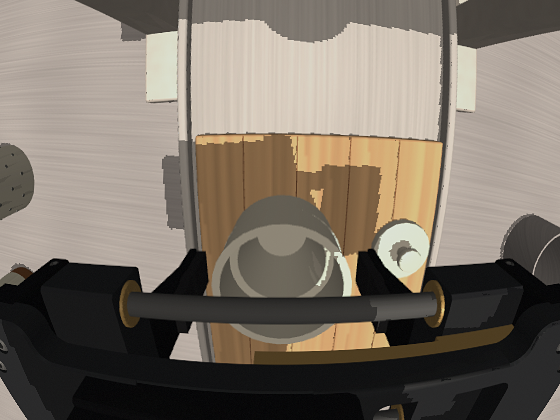

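View pics/d17.png

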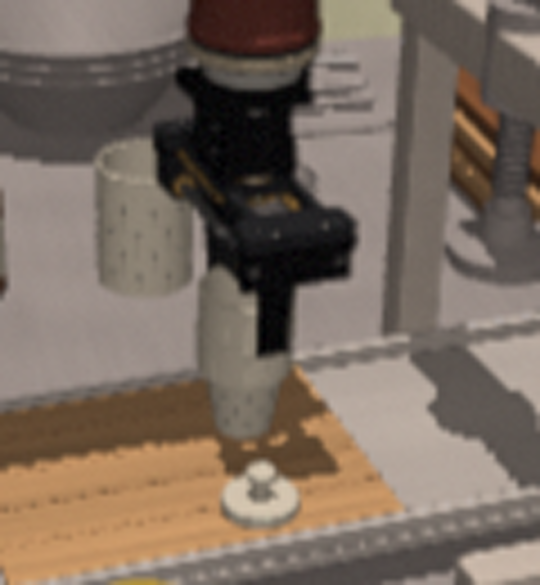

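Fingers are clear on both sides. Retreat straight up.

jog_arm:
  increments:
    - {"fingers": 100, "translation": [0, -0.004, 0], "turn": 0}
    - {"fingers": 100, "translation": [0, -0.012, 0], "turn": 0}
    - {"fingers": 100, "translation": [0, -0.025, 0], "turn": 0}
    - {"fingers": 100, "translation": [0, -0.045, 0], "turn": 0}
    - {"fingers": 100, "translation": [0, -0.065, 0], "turn": 0}
    - {"fingers": 100, "translation": [0, -0.085, -0.005], "turn": 0}
    - {"fingers": 100, "translation": [0, -0.1, -0.02], "turn": 0}
    - {"fingers": 100, "translation": [0, -0.11, -0.04], "turn": 0}

```text
time_s: 20.78
ee_pos: [530.3, -10.0, 272.5]
eef_rot: [0.531, -0.529, 0.467, -0.469]
wrist_force: [-0.0, -0.0, -0.3]
gripper_width: 87.3
```

jog_arm:
  increments:
    - {"fingers": 100, "translation": [0, 0, -0.02], "turn": 0}
    - {"fingers": 100, "translation": [0, 0, -0.035], "turn": 0}
    - {"fingers": 100, "translation": [0, 0, -0.045], "turn": 0}
    - {"fingers": 100, "translation": [0, 0, -0.05], "turn": 0}
    - {"fingers": 100, "translation": [0, 0, -0.05], "turn": 0}
    - {"fingers": 100, "translation": [0, 0, -0.05], "turn": 0}
    - {"fingers": 100, "translation": [0, 0, -0.05], "turn": 0}
    - {"fingers": 100, "translation": [0, 0, -0.05], "turn": 0}

```text
time_s: 21.45
ee_pos: [480.4, -16.4, 269.9]
eef_rot: [0.53, -0.53, 0.468, -0.468]
wrist_force: [0.3, 0.1, -0.7]
gripper_width: 87.3
```

Run:
```python
from h import *
for n in ["wrist","side","scene"]:
    im=vision.snapshot(n); cv2.imwrite(f"pics/{n}15.png",im[:,:,::-1])
crop('pics/side15.png',190,130,350,280,4.5,'pics/d18.png')
s=readout.get_state();print(s['time_s'],s['ee_pos'],s['gripper_width'],s['wrist_force'])
```

```text
21.6 [480.21 -16.48 269.83] 87.18081033825806 [ 0.22  0.46 -1.14]
```

View pics/d18.png

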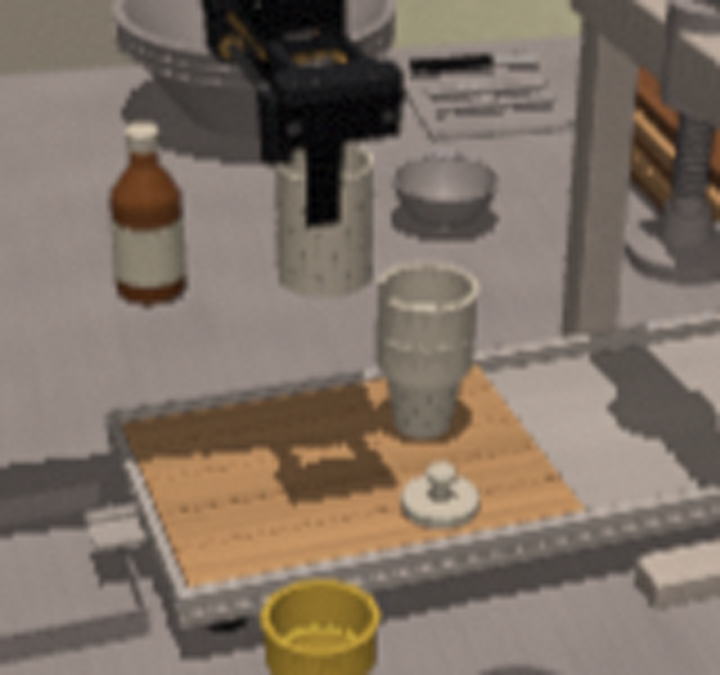

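View pics/wrist15.png

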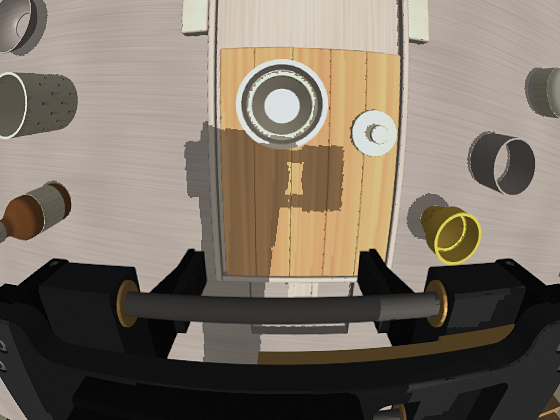

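View pics/scene15.png

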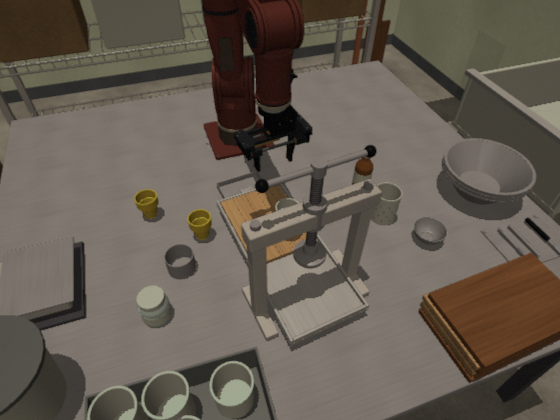

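Run:
```python
from h import *
i=vision.camera_info('wrist')
crop('pics/wrist15.png',200,230,400,320,4,'pics/w18.png')
c=(281.5,104);sd=ray('side',(190+427/4.5-.4,130+288/4.5-.4))
print(tri([ray('wrist',c,i),sd]),plane('wrist',c,164,i),'floor',plane('wrist',(281.5,106),88,i))
```

```text
(array([569.42,  -3.69, 162.22]), [np.float64(0.06418963610725895), np.float64(0.06418963610742373)]) [569.44  -3.71 164.  ] floor [569.31  -3.68  88.  ]
```

View pics/w18.png

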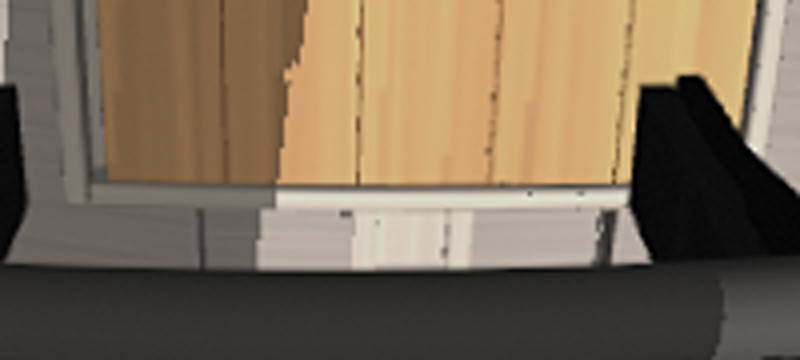

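Board front edge sits right against the lip; the nest is upright with its rim at about 162–164 mm, as expected.

```bash
python3 -c "
from cell import arm
print(arm.job_done())"
```

```text
the job is handed in; nothing more can be done
None
```

The board is drawn fully forward and the loose white mould is nested in the one riding on it. I handed the job in at about 21.6 s; the interface gives no verdict.

**Board:** I pressed the closed fingers on the bare front part at about 12–20 N and drew the board about 175 mm. The pull force then rose from 4 to about 10 N, which I took as contact with the front lip. The last wrist picture shows the front edge right against the lip, and the little mould and the follower rode along upright.

**Mould:** I gripped the loose mould by its collar (67 mm) and lowered it into the other until it bore with about 9 N. I then eased off and opened the fingers with it seated, so it was not dropped.

**Last checks:**
- **Height:** the nested rim triangulated at 162 mm, against 164 mm expected.
- **Upright:** its rim and floor centres agree within 0.2 mm, so it stands straight.
- **Centring:** the wrist camera put the nested mould's axis about 1.7 mm from where it had put the lower mould's axis before nesting. That is within the 2 mm play.
- **Surroundings:** the bystanders look unmoved in the pictures, and the gripper is clear of everything.

**Disagreements:**
- The wrist camera read about 1.5 mm off sideways; I allowed for that in the placing.
- The loose mould's rim triangulated at 72–76 mm instead of 80 mm on the table. I used the text's 80 mm because the wrist view of its rim and floor agreed with it, and the grip and seating heights then matched.

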